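# Serve a bread roll from the pastry case with tongs

### The arm

A 7-joint arm with a two-finger parallel gripper is mounted at the origin on the work surface. World frame = base frame: x ahead of the robot, y to its left, z up, the work surface at z = 0. Lengths are in mm, angles in rad, forces in N, time in s.
With the tool pointing down it reaches from about 400 to 875 mm from the base axis. Payload 4.4 kg.
Tool frame: the origin (TCP) lies at the very end of the fingers, on their centre line; the grasp point (between the pads) lies 19 mm behind it; y points along the fingers, z is the direction in which the jaws open and shut, and the axes are right-handed (so a half turn about y gives the same grasp; the last joint's range is limited). The gripper opens to 85 mm and grips with 20 to 120 N. Pads are 22 mm wide; open, the fingers measure 114 mm over their backs; the gripper's body (76 mm by 85 mm) begins 54 mm behind the grasp point. The pads swing forward as they close: fully open they stand 13 mm farther back than shut.
Start: joints at [1.216, 0.628, 0.038, 1.517, -0.027, 0.996, -0.02], TCP at [185.149, -623.087, 231.313] pointing down, gripper open.
Joint ranges: [-3.06, 3.06], [-0.37, 2.12], [-1.25, 1.32], [0.18, 2.47], [-1.1, 4.24], [0.23, 1.98], [-2.94, 2.94]. Speed limits (rad/s): [2.57, 2.57, 3.14, 3.14, 3.14, 3.14, 3.14].

### API

Orientations are given as [roll, pitch, yaw] about the fixed x, y, z axes, in that order (R = Rz(yaw) Ry(pitch) Rx(roll)).
In Python, from cell import read_state, get_image, finish_job gives the robot as it stands. The module is installed in compiled form; this text tells all that it offers.
- The arm moves only by the tool servo_tool, never from a script. Its argument "increments" is a list of rows, each an object of numbers: "dx", "dy", "dz": the shift along the world's x, y, z in cm; "ax", "ay", "az": the turn, a rotation vector about the world's x, y, z in rad; "claw": the closure, from -1 (fully open) to 1 (shut). A call has 1 to 8 rows; each row is the pose to reach, as a shift and turn from the pose commanded when the call began; what a row does not reach only later rows make up. A row lasts 1/12 s, in which the tool goes at most 41.7 mm and 7.16 degrees, less where a joint would pass 70% of its speed; a pose out of reach is approached as far as the arm can. A call with a gripper value outside its range is refused whole. The fingers move at their own pace and stop on an object; the grip force is fixed at half the most. Time passes only in rows, so rows that repeat a pose let the fingers close. It gives the time, the measured TCP pose, the force and the opening at its end, in the units of the state.
- read_state(): the state, without advancing time (a new reading comes with each control period).
- get_image(name): name is "side" or "top" or "wrist"; returns a dict with "color" (480x640x3 uint8, red, green, blue), "fov_y" (degrees; the focal length in pixels is half the picture's height over the tangent of half this angle, whatever the lens; pixels are square), "cx", "cy" (the principal point, pixels), "R" (3x3) and "t" (3): a world point X has camera coordinates R X + t. Camera axes: x right, y down, z forward; pixel columns grow to the right and rows downward; lengths in mm; the calibration is good to about 2 mm. The wrist camera is an equidistant fisheye: a pixel r from the principal point sees the ray r / f radians off the axis. A picture is of the moment at which its call begins. There is no depth.
- finish_job(): hands the job in, once; it reports no verdict.
The state is a dict: "clock": time; "qpos": joint angles; "qd": joint speeds; "tau": joint torques, N m; "eef_pos": TCP position; "tool_rot": TCP orientation; "force": force on the tool from outside, world axes, zero at the start; "torque": the same for the moment, N m; "width": finger opening in mm.
Only numpy, scipy, OpenCV 4.12 (cv2) and the standard library are available. Lean on these libraries where they do the work, as an engineer would, in place of code of your own. Each camera call takes 0.05 s, during which the arm holds its last target.

### The job

Pick up the tongs by their black grips, reach with them through the open front of the clear pastry case, under its top, and close them on the round bread roll; lift it, bring it out and over the white plate. Use only the tongs on the roll (the gripper must not touch it), do not let it touch the desk, and leave the muffin, the croissant and the blue mug where they are. Finish, and let the program end, while still holding the roll still in the tongs, a hand's width (100 mm) or more above the middle of the plate; do not set it down.

Things in the scene. Friction and masses are not known exactly. Their poses are not given: they have to be found in the camera images.
- tongs_grip (a point): Point midway between the two black grips, 105 mm ahead of the back bend, half-way up (12 mm above the desk at the start); axes as the tongs; about the balance point. Outer width over the grips here: 52 mm at rest. The spring pushes each grip out with about 5 N at first, 6.5 N on the roll: at 42 to 47 mm (grips parallel at 44) a gripper already carries the tongs, paddles still wide apart.
- tongs_jaw (a point): Point midway between the steel paddles, 130 mm ahead of tongs_grip, same height and axes. Paddles 24 mm high, 5 mm thick with ribs, from 22 mm behind to a round tip 34 mm ahead of this point. Clear gap 95 mm at rest (112 mm over the outsides), 80 mm (94 mm) when the grips are 44 mm wide, 56 mm on the roll with the grips 33 mm wide; each mm at the grips closes it by about 2.1 mm.
- tongs_left (a joint): Angle of the left tong arm, rad: 0 = open as at rest, about 0.09 = closed on the bread roll, 0.2 = shut. The right arm moves alike.
- case: Fixed pastry case, 380 mm wide, 240 mm deep: white base board 18 mm thick (the pastries stand on it), clear sides, back and top with aluminium edges, top 170 mm above the desk. Front open. Origin: on the desk, middle of the open front edge; x into the case, y along the edge to the left. Pastries 50-70 mm behind the edge, 105 mm apart, in any order; loaf cakes behind (from 160 mm) are fixed.
- roll: The bread roll (origin: centre of its under side).
- roll_center (a point): Centre, half-way up, of the round golden bread roll with a pale cross on top: 56 mm diameter (widest 14 to 19 mm above its under side), 44 mm high, about 50 g. At the start this point is 40 mm above the desk.
- muffin: Dark chocolate muffin in a white paper cup, 60 mm diameter, 60 mm high, origin at the centre of its under side. Leave alone.
- croissant: Yellow-brown croissant, 92 mm long (x), 45 mm wide, 42 mm high, origin at the centre of its under side; lies with its length into the case. Leave alone.
- mug: Blue mug, 76 mm diameter, 90 mm high, on the desk, origin at the centre of its under side. Leave alone.
- plate: White serving plate on the desk, 160 mm diameter, 16 mm high at the rim, origin at the centre of its under side.
- tongs: Sprung steel kitchen tongs, 270 mm long, 24 mm high, 90 g, lying on edge on the desk, arms side by side, opening sideways. Origin: back bend, lower edge; x towards the paddles, y across (the way the arms move), z up. An upright black grip on each arm runs from 55 to 140 mm ahead of the origin. The arms close symmetrically about the x axis.
Things that resemble listed ones, but are neither listed nor needed, are in the scene too. Several things have the shape of the plate; the one meant has the colours described above.

How it is judged:
By the outcome, as a careful person would: the job done as asked, in the order asked, and still so for the second after the job is handed in, while the arm keeps its last pose, push and grip.
It also fails if it takes over 45 s, if anything falls off the work surface, if the arm or the gripper's body presses on something with over 40 N, if the wrist force passes 120 N, or if a joint passes its speed limit or range.

## Working session

There is one attempt and no reset: what is moved stays moved. The work goes in short steps, Python scripts to look and compute and a tool call to move; the robot and the scene stay as the last step left them, time stands still between calls to the robot, and variables do not carry over. Pictures are saved under pics/ and viewed, and the job is handed in when it is done.

Besides the shell and the picture viewer there is one more tool, called after ">>>" as a command line: name --argument value ..., lists and objects as JSON in quotes. servo_tool: Moves the arm, as the interface text tells. Its arguments: {"type":"object","properties":{"increments":{"type":"array","items":{"type":"object","properties":{"dx":{"type":"number"},"dy":{"type":"number"},"dz":{"type":"number"},"ax":{"type":"number"},"ay":{"type":"number"},"az":{"type":"number"},"claw":{"type":"number"}}}}},"required":["increments"]}

```bash
mkdir -p pics; ls
python3 - <<'E'
from cell import *
import cv2
s=read_state()
for k,v in s.items(): print(k,v)
for n in ["side","top","wrist"]:
    im=get_image(n); cv2.imwrite(f"pics/{n}0.png",im["color"][:,:,::-1]); print(n,{k:v for k,v in im.items() if k!="color"})
E
```

```text
pics
clock 0.0
qpos [ 1.21618971  0.62933396  0.03842816  1.51837    -0.02699404  0.99629295
 -0.0200002 ]
qd [ 0.00113285 -0.00195619  0.00031027  0.00020839 -0.00021124  0.00187483
 -0.00013817]
tau [-4.18785803e-04 -5.63397503e+01  1.22619420e+00 -1.93448460e+01
  1.10055532e-02  1.04837763e-02 -1.23198923e-06]
eef_pos [ 184.9817936  -622.47217185  230.39607732]
tool_rot [-1.57268289e+00 -2.12126482e-05 -2.85277185e+00]
force [-0.46835547 -0.18937976 -0.37756112]
torque [ 0.01937887 -0.05039929 -0.00584249]
width 85.21329889142508
side {'fov_y': 42.05198481134819, 'cx': 313.86122962416147, 'cy': 235.4140125441599, 'R': array([[-0.08356162, -0.9964678 , -0.00832921],
       [-0.69822766,  0.06451132, -0.71296313],
       [ 0.71098213, -0.05376067, -0.70115205]]), 't': array([ -53.79299747,  434.72046038, 1152.80237228])}
top {'fov_y': 45.51105490765235, 'cx': 317.62689939886764, 'cy': 234.12747955957835, 'R': array([[ 0.0413571 , -0.99912964,  0.00543614],
       [-0.97873411, -0.04160577, -0.20086939],
       [ 0.20092073,  0.00298684, -0.97960295]]), 't': array([-118.25031444,  571.62953158, 1553.21943568])}
wrist {'fov_y': 65.70646984690485, 'cx': 320.7295453956719, 'cy': 234.41199056747215, 'R': array([[ 0.28384465, -0.95886785, -0.00215712],
       [-0.91202758, -0.27067215,  0.30812705],
       [-0.296037  , -0.08549286, -0.95134277]]), 't': array([-648.71234677,  -38.84282678,  381.02691122])}
```

View pics/side0.png

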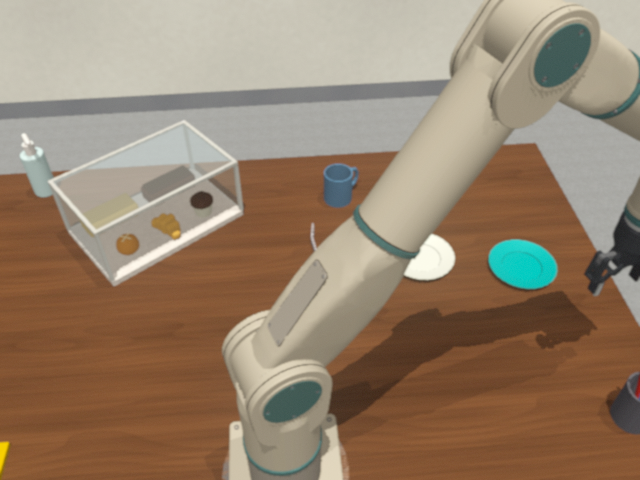

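View pics/top0.png

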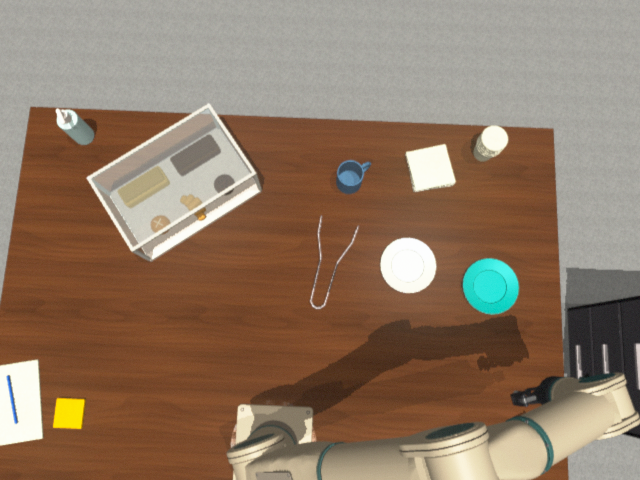

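View pics/wrist0.png

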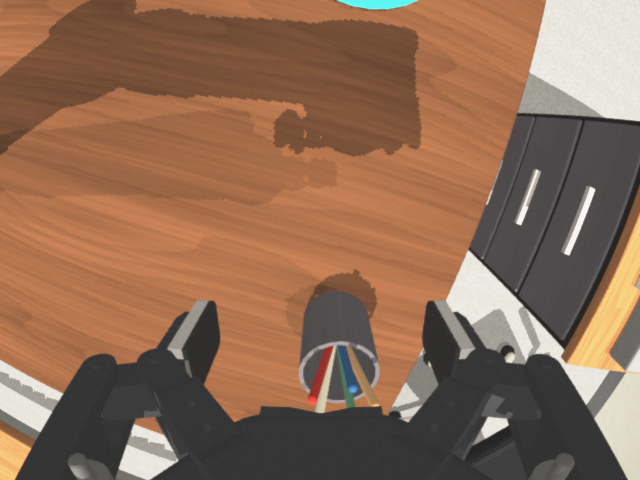

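```bash
cat > h.py <<'E'
from cell import *
import cv2, numpy as np
def ray(im,u,v):
    f=240/np.tan(np.radians(im["fov_y"])/2)
    if im.get("fish"):
        d=np.array([u-im["cx"],v-im["cy"]]);r=np.hypot(*d);th=r/f
        c=np.array([*(d/max(r,1e-9)*np.sin(th)),np.cos(th)])
    else: c=np.array([(u-im["cx"])/f,(v-im["cy"])/f,1])
    return -im["R"].T@im["t"], im["R"].T@c
def onz(im,u,v,z):
    o,d=ray(im,u,v); return o+d*(z-o[2])/d[2]
def proj(im,X):
    f=240/np.tan(np.radians(im["fov_y"])/2); c=im["R"]@np.array(X,float)+im["t"]
    if im.get("fish"):
        r=np.hypot(c[0],c[1]);th=np.arctan2(r,c[2]);return c[:2]/r*th*f+[im["cx"],im["cy"]]
    return c[:2]/c[2]*f+[im["cx"],im["cy"]]
def two(i1,p1,i2,p2):
    o1,d1=ray(i1,*p1);o2,d2=ray(i2,*p2)
    A=np.stack([d1,-d2],1);s=np.linalg.lstsq(A,o2-o1,rcond=None)[0]
    a=o1+s[0]*d1;b=o2+s[1]*d2;return (a+b)/2,np.linalg.norm(a-b)
def img(n):
    im=get_image(n); im["fish"]=(n=="wrist"); return im
def save(im,name,box=None,k=1):
    c=im["color"][:,:,::-1]
    if box: x0,y0,x1,y1=box;c=c[y0:y1,x0:x1]
    cv2.imwrite("pics/"+name,cv2.resize(c,None,fx=k,fy=k,interpolation=cv2.INTER_CUBIC))
E
python3 - <<'E'
from h import *
t=img("top");s=img("side");w=img("wrist")
save(t,"t_tongs.png",(290,200,440,320),5)
save(t,"t_case.png",(80,95,270,270),4)
save(s,"s_case.png",(40,110,250,290),3.5)
st=read_state()
print("wristcam",-w["R"].T@w["t"], "ax",w["R"][2])
from scipy.spatial.transform import Rotation as Ro
print(Ro.from_euler('xyz',st["tool_rot"]).as_matrix())
E
```

```text
wristcam [ 261.54885023 -600.13458359  373.44707589] ax [-0.29579284 -0.08624103 -0.95135119]
[[-9.58600058e-01 -1.53613583e-04  2.84755870e-01]
 [-2.84755911e-01  5.85723120e-04 -9.58599879e-01]
 [-1.95341351e-05 -9.99999817e-01 -6.05216593e-04]]
```

View pics/t_tongs.png

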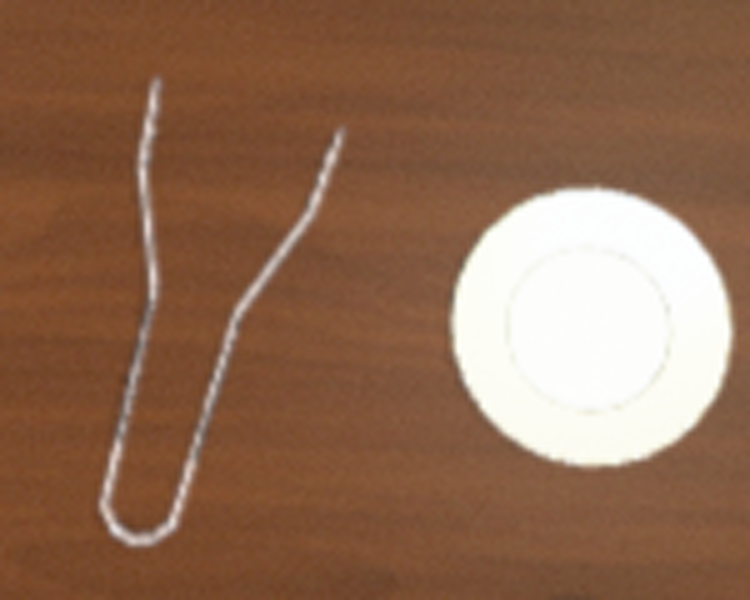

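View pics/t_case.png

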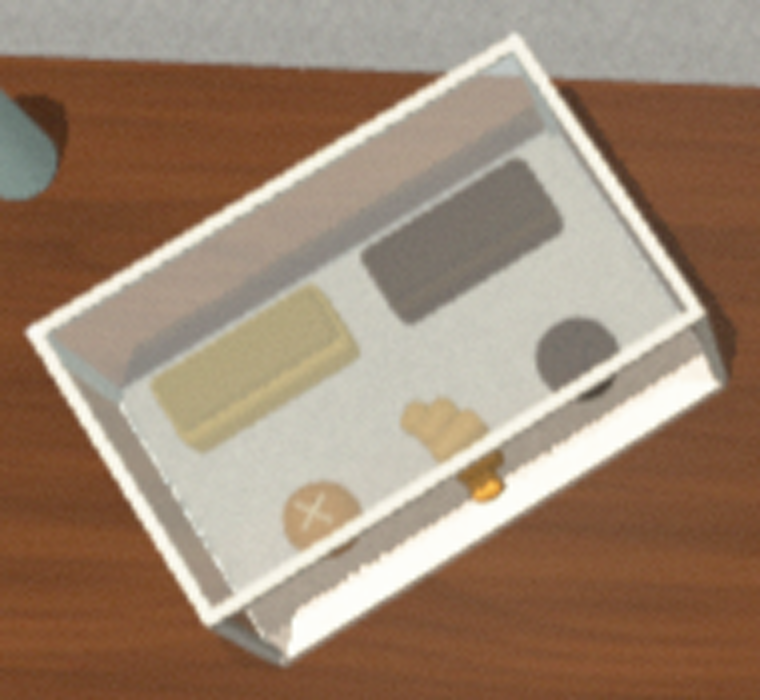

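View pics/s_case.png

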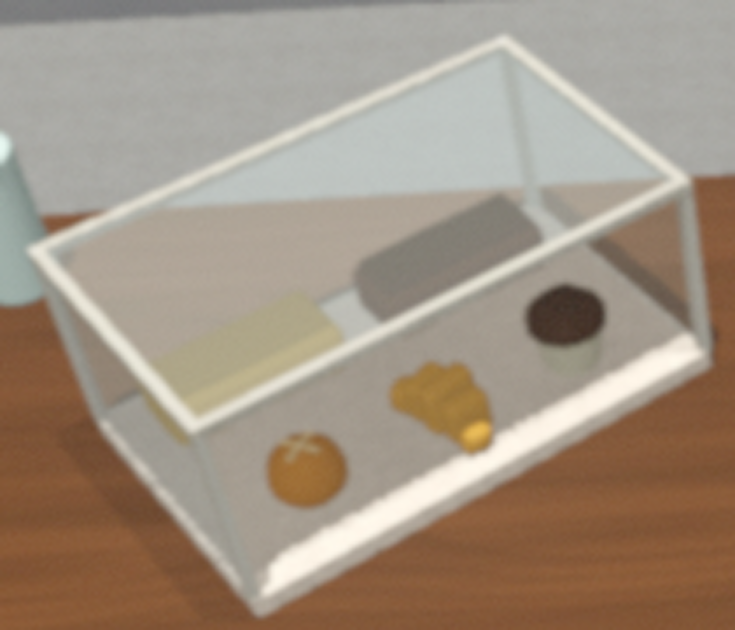

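Run:
```python
from h import *
t=img("top");s=img("side")
T=lambda u,v:(u/4+80-.375,v/4+95-.375)
S=lambda u,v:(u/3.5+40-.36,v/3.5+110-.36)
for nm,p,z in [("topFL",(210,622),170),("topFR",(700,312),170),("topBL",(30,332),170),("topBR",(517,38),170),("botFL",(286,662),0),("botFR",(724,384),0)]:
    print(nm,onz(t,*T(*p),z).round(1))
for nm,p,z in [("topFL",(190,428),170),("topFR",(690,182),170),("topBL",(32,250),170),("topBR",(505,38),170),("botFL",(260,613),0),("botFR",(710,367),0)]:
    print("side",nm,onz(s,*S(*p),z).round(1))
print("cams",-t["R"].T@t["t"],-s["R"].T@s["t"])
# roll masks
hs=cv2.cvtColor(s["color"],cv2.COLOR_RGB2HSV)
m=((hs[...,0]>8)&(hs[...,0]<19)&(hs[...,1]>150)).astype(np.uint8)
m[:, :]*=1
n,l,st,c=cv2.connectedComponentsWithStats(m[225:265,105:150]); print(st,c+[105,225])
print("roll top blob",onz(t,*T(321,517),45),"cross",onz(t,*T(316,513),62))
print("roll side", onz(s,*S(307,469),42),"cross",onz(s,*S(302,446),62))
print("two cross",two(t,T(316,513),s,S(302,446)))
# tongs
g=t["color"].astype(int)
P=lambda u,v:(u/5+290-.4,v/5+200-.4)
for nm,p in dict(bend=(138,544),tipL=(156,80),tipR=(341,131),kL=(152,290),kR=(238,312),elL=(143,170),elR=(308,217),sL=(103,500),sR=(176,522),pl=(592,326)).items():
    print(nm,onz(t,*P(*p),24 if nm!="pl" else 12).round(1))
```

```text
topFL [490.3 385.2 170. ]
topFR [713.8  80.8 170. ]
topBL [680.7 525.6 170. ]
topBR [904.1 218.5 170. ]
botFL [491.  383.4   0. ]
botFR [712.4  80.3   0. ]
side topFL [495.6 385.6 170. ]
side topFR [716.4  75.2 170. ]
side topBL [683.2 522.7 170. ]
side topBR [908.7 216.8 170. ]
side botFL [490.1 380.8   0. ]
side botFR [708.9  76.1   0. ]
cams [ 252.28982221  -99.00351572 1637.00403881] [-520.58306658  -19.67195265 1117.78135601]
[[   0    0   45   40 1554]
 [  13   10   20   19  246]] [[126.92277992 244.36100386]
 [127.48780488 245.37804878]]
roll top blob [589.50989964 355.70675242  45.        ] cross [588.63617743 354.6426849   62.        ]
roll side [583.5897614  352.17825664  42.        ] cross [586.06238705 351.59691588  62.        ]
two cross (array([589.25444763, 354.02123164,  59.21729499]), np.float64(2.742428671952593))
bend [ 370.7 -101.7   24. ]
tipL [ 638.3 -101.    24. ]
tipR [ 612.6 -209.    24. ]
kL [ 515.1 -103.7   24. ]
kR [ 504.5 -153.2   24. ]
elL [584.7 -95.7  24. ]
elR [ 561.2 -191.4   24. ]
sL [394.5 -81.   24. ]
sR [ 383.9 -122.5   24. ]
pl [ 506.8 -356.9   12. ]
```

>>> servo_tool --increments '[{"dx": 0.5, "dy": 1, "dz": 2.5, "az": 0.1, "claw": -1}, {"dx": 1.5, "dy": 3, "dz": 4, "az": 0.22, "claw": -1}, {"dx": 3, "dy": 6, "dz": 4, "az": 0.34, "claw": -1}, {"dx": 5, "dy": 9, "dz": 4, "az": 0.46, "claw": -1}, {"dx": 6.5, "dy": 12, "dz": 4, "az": 0.58, "claw": -1}, {"dx": 8, "dy": 15, "dz": 4, "az": 0.7, "claw": -1}, {"dx": 10, "dy": 18, "dz": 4, "az": 0.82, "claw": -1}, {"dx": 11.5, "dy": 21, "dz": 4, "az": 0.94, "claw": -1}]'

```text
invalid input at $.increments[0]: expected keys dx, dy, dz, ax, ay, az, claw
```

>>> servo_tool --increments '[{"dx": 1.5, "dy": 3, "dz": -1, "az": 0.12, "claw": -1}, {"dx": 3, "dy": 6, "dz": -2, "az": 0.24, "claw": -1}, {"dx": 5, "dy": 9, "dz": -3, "az": 0.36, "claw": -1}, {"dx": 6.5, "dy": 12, "dz": -4, "az": 0.48, "claw": -1}, {"dx": 8, "dy": 15, "dz": -5, "az": 0.6, "claw": -1}, {"dx": 10, "dy": 18, "dz": -6, "az": 0.72, "claw": -1}, {"dx": 11.5, "dy": 21, "dz": -7, "az": 0.84, "claw": -1}, {"dx": 13, "dy": 24, "dz": -8, "az": 0.95, "claw": -1}]'

```text
invalid input at $.increments[0]: expected keys dx, dy, dz, ax, ay, az, claw
```

>>> servo_tool --increments '[{"dx": 0.5, "dy": 1, "dz": -1, "az": 0.12, "claw": -1}, {"dx": 1.5, "dy": 2.5, "dz": -2, "az": 0.24, "claw": -1}, {"dx": 2.5, "dy": 4, "dz": -3, "az": 0.36, "claw": -1}, {"dx": 3, "dy": 5, "dz": -4, "az": 0.48, "claw": -1}, {"dx": 3.3, "dy": 5.3, "dz": -4, "az": 0.6, "claw": -1}, {"dx": 3.3, "dy": 5.3, "dz": -4, "az": 0.74, "claw": -1}, {"dx": 3.3, "dy": 5.3, "dz": -4, "az": 0.74, "claw": -1}, {"dx": 3.3, "dy": 5.3, "dz": -4, "az": 0.74, "claw": -1}]'

```text
invalid input at $.increments[0]: expected keys dx, dy, dz, ax, ay, az, claw
```

Run:
```python
from h import *
w=img("wrist");t=img("top")
save(w,"w1.png");save(t,"t1.png",(280,190,440,320),5)
s=read_state();print(s["clock"],s["eef_pos"],s["tool_rot"],s["qpos"])
```

```text
0.5 [ 185.1310005  -623.05495494  231.27190394] [-1.57088011e+00  2.57448840e-05 -2.85280501e+00] [ 1.21620621  0.62843572  0.03850004  1.51745723 -0.02699236  0.99630128
 -0.01998028]
```

View pics/w1.png

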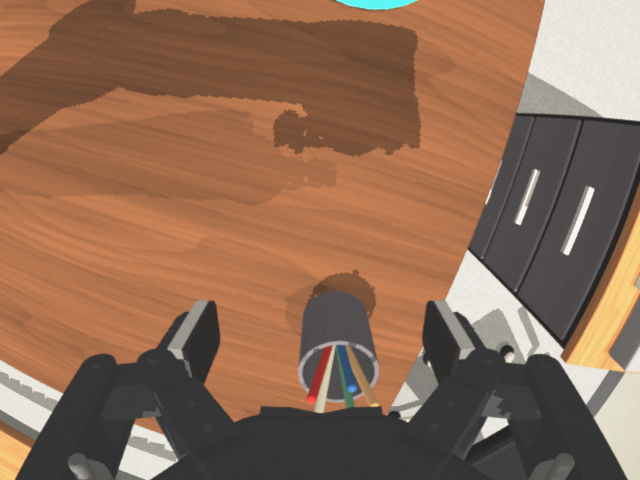

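>>> servo_tool --increments '[{"dx": 0.5, "dy": 1, "dz": 2.5, "ax": 0, "ay": 0, "az": 0.1, "claw": -1}, {"dx": 1.5, "dy": 3, "dz": 4, "ax": 0, "ay": 0, "az": 0.22, "claw": -1}, {"dx": 3, "dy": 6, "dz": 4, "ax": 0, "ay": 0, "az": 0.34, "claw": -1}, {"dx": 5, "dy": 9, "dz": 4, "ax": 0, "ay": 0, "az": 0.46, "claw": -1}, {"dx": 6.5, "dy": 12, "dz": 4, "ax": 0, "ay": 0, "az": 0.58, "claw": -1}, {"dx": 8, "dy": 15, "dz": 4, "ax": 0, "ay": 0, "az": 0.7, "claw": -1}, {"dx": 10, "dy": 18, "dz": 4, "ax": 0, "ay": 0, "az": 0.82, "claw": -1}, {"dx": 11.5, "dy": 21, "dz": 4, "ax": 0, "ay": 0, "az": 0.94, "claw": -1}]'

```text
clock: 1.17
eef_pos: [301.4, -411.6, 271.7]
tool_rot: [-1.569, -0.0, -1.907]
force: [1.3, -0.1, -0.0]
width: 85.6
```

>>> servo_tool --increments '[{"dx": 1.2, "dy": 2.5, "dz": -1, "ax": 0, "ay": 0, "az": 0.12, "claw": -1}, {"dx": 2.5, "dy": 5, "dz": -2, "ax": 0, "ay": 0, "az": 0.24, "claw": -1}, {"dx": 4, "dy": 7.5, "dz": -3, "ax": 0, "ay": 0, "az": 0.36, "claw": -1}, {"dx": 5.5, "dy": 10, "dz": -4, "ax": 0, "ay": 0, "az": 0.48, "claw": -1}, {"dx": 7, "dy": 12.5, "dz": -5, "ax": 0, "ay": 0, "az": 0.6, "claw": -1}, {"dx": 8.5, "dy": 15, "dz": -6, "ax": 0, "ay": 0, "az": 0.72, "claw": -1}, {"dx": 10, "dy": 18, "dz": -7, "ax": 0, "ay": 0, "az": 0.84, "claw": -1}, {"dx": 11, "dy": 20, "dz": -8, "ax": 0, "ay": 0, "az": 0.94, "claw": -1}]'

```text
clock: 1.83
eef_pos: [411.8, -210.4, 191.3]
tool_rot: [-1.569, -0.001, -0.965]
force: [0.5, -0.3, -0.6]
width: 85.4
```

>>> servo_tool --increments '[{"dx": 1, "dy": 2, "dz": -1, "ax": 0, "ay": 0, "az": 0.12, "claw": -1}, {"dx": 2, "dy": 4, "dz": -2, "ax": 0, "ay": 0, "az": 0.24, "claw": -1}, {"dx": 3, "dy": 6, "dz": -3, "ax": 0, "ay": 0, "az": 0.36, "claw": -1}, {"dx": 4, "dy": 8, "dz": -4, "ax": 0, "ay": 0, "az": 0.48, "claw": -1}, {"dx": 5.2, "dy": 9.3, "dz": -5, "ax": 0, "ay": 0, "az": 0.6, "claw": -1}, {"dx": 5.2, "dy": 9.3, "dz": -6, "ax": 0, "ay": 0, "az": 0.72, "claw": -1}, {"dx": 5.2, "dy": 9.3, "dz": -6, "ax": 0, "ay": 0, "az": 0.745, "claw": -1}, {"dx": 5.2, "dy": 9.3, "dz": -6, "ax": 0, "ay": 0, "az": 0.745, "claw": -1}]'

```text
clock: 2.5
eef_pos: [461.6, -120.3, 131.0]
tool_rot: [-1.571, 0.002, -0.23]
force: [-0.9, 0.2, -0.9]
width: 85.2
```

Run:
```python
from h import *
w=img("wrist");t=img("top")
save(w,"w2.png");save(t,"t2.png",(280,190,440,320),5)
s=read_state();print(s["clock"],s["eef_pos"],s["tool_rot"],s["qpos"])
```

```text
2.6 [ 461.99003191 -120.90155215  131.72544427] [-1.57138415e+00 -2.16843998e-04 -2.31823455e-01] [ 0.60927085  0.60732685 -0.60498608  2.07390004  0.58314685  0.6316547
  0.94263727]
```

View pics/w2.png

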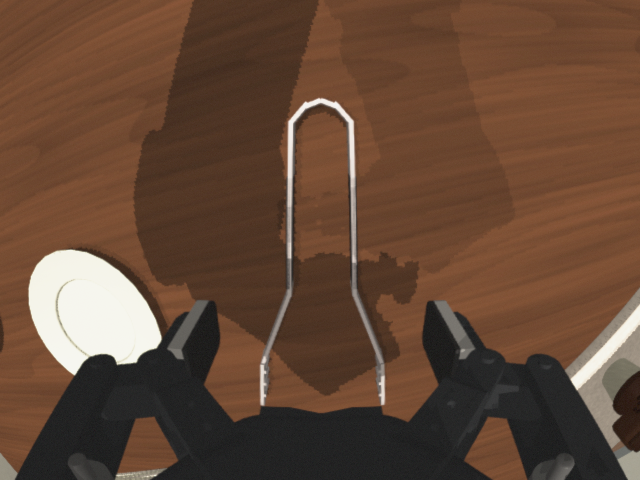

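View pics/t2.png

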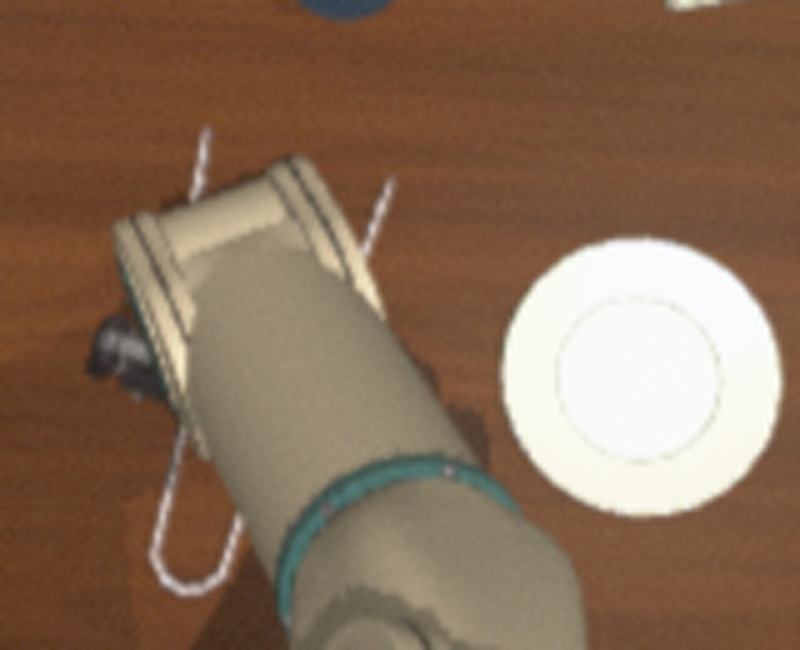

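Run:
```python
from h import *
w=img("wrist")
for nm,p in dict(bend=(321,99),l1=(291,130),r1=(352,130),l2=(289,240),r2=(354,240),kl=(290,292),kr=(356,292),el=(264,365),er=(382,365),tl=(263,402),tr=(383,402)).items(): print(nm,onz(w,*p,24).round(1))
s=read_state();print(proj(w,s["eef_pos"]))
```

```text
bend [373.4 -99.3  24. ]
l1 [ 389.  -123.5   24. ]
r1 [398.3 -84.   24. ]
l2 [ 463.5 -144.1   24. ]
r2 [474.2 -99.   24. ]
kl [ 503.7 -154.1   24. ]
kr [ 515.2 -105.8   24. ]
el [ 566.5 -194.5   24. ]
er [589.7 -97.4  24. ]
tl [ 608.5 -209.2   24. ]
tr [ 634.  -102.9   24. ]
[319.58752511 305.12446381]
```

>>> servo_tool --increments '[{"dx": 0.1, "dy": 0.1, "dz": -2.5, "ax": 0, "ay": 0, "az": 0, "claw": -1}, {"dx": 0.2, "dy": 0.15, "dz": -5, "ax": 0, "ay": 0, "az": 0, "claw": -1}, {"dx": 0.2, "dy": 0.15, "dz": -7.5, "ax": 0, "ay": 0, "az": 0, "claw": -1}, {"dx": 0.2, "dy": 0.15, "dz": -10, "ax": 0, "ay": 0, "az": 0, "claw": -1}, {"dx": 0.2, "dy": 0.15, "dz": -11.5, "ax": 0, "ay": 0, "az": 0, "claw": -1}, {"dx": 0.2, "dy": 0.15, "dz": -12.3, "ax": 0, "ay": 0, "az": 0, "claw": -1}, {"dx": 0.2, "dy": 0.15, "dz": -12.7, "ax": 0, "ay": 0, "az": 0, "claw": -1}, {"dx": 0.2, "dy": 0.15, "dz": -12.7, "ax": 0, "ay": 0, "az": 0, "claw": -1}]'

```text
clock: 3.32
eef_pos: [464.3, -118.8, 4.4]
tool_rot: [-1.571, -0.0, -0.229]
force: [0.4, 0.3, 0.4]
width: 85.5
```

>>> servo_tool --increments '[{"dx": 0, "dy": 0, "dz": 0, "ax": 0, "ay": 0, "az": 0, "claw": -0.5}, {"dx": 0, "dy": 0, "dz": 0, "ax": 0, "ay": 0, "az": 0, "claw": -0.3}, {"dx": 0, "dy": 0, "dz": 0, "ax": 0, "ay": 0, "az": 0, "claw": -0.2}, {"dx": 0, "dy": 0, "dz": 0, "ax": 0, "ay": 0, "az": 0, "claw": -0.2}, {"dx": 0, "dy": 0, "dz": 0, "ax": 0, "ay": 0, "az": 0, "claw": -0.2}, {"dx": 0, "dy": 0, "dz": 0, "ax": 0, "ay": 0, "az": 0, "claw": -0.2}]'

```text
clock: 3.82
eef_pos: [464.6, -119.0, 4.8]
tool_rot: [-1.571, -0.001, -0.228]
force: [0.2, -1.3, 3.1]
width: 51.1
```

>>> servo_tool --increments '[{"dx": 0, "dy": 0, "dz": -0.15, "ax": 0, "ay": 0, "az": 0, "claw": -0.2}, {"dx": 0, "dy": 0, "dz": -0.3, "ax": 0, "ay": 0, "az": 0, "claw": -0.15}, {"dx": 0, "dy": 0, "dz": -0.3, "ax": 0, "ay": 0, "az": 0, "claw": -0.1}, {"dx": 0, "dy": 0, "dz": -0.3, "ax": 0, "ay": 0, "az": 0, "claw": -0.06}, {"dx": 0, "dy": 0, "dz": -0.3, "ax": 0, "ay": 0, "az": 0, "claw": -0.03}, {"dx": 0, "dy": 0, "dz": -0.3, "ax": 0, "ay": 0, "az": 0, "claw": -0.03}, {"dx": 0, "dy": 0, "dz": -0.3, "ax": 0, "ay": 0, "az": 0, "claw": -0.03}]'

```text
clock: 4.4
eef_pos: [464.8, -118.7, 1.8]
tool_rot: [-1.571, -0.001, -0.228]
force: [-0.2, -0.9, 9.4]
width: 44.2
```

Run:
```python
from h import *
w=img("wrist")
save(w,"w3.png")
s=read_state();print(s["clock"],s["eef_pos"],s["tool_rot"],s["force"],s["width"])
```

```text
4.45 [ 464.79129171 -118.65785627    1.86389486] [-1.57091190e+00 -1.41857832e-03 -2.27658470e-01] [-0.11868435 -0.85378657  8.65376441] 43.639592102386715
```

View pics/w3.png

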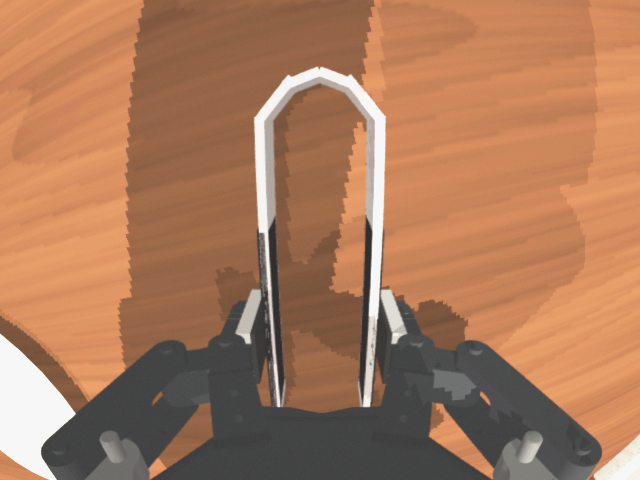

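>>> servo_tool --increments '[{"dx": 0, "dy": 0, "dz": 0.1, "ax": 0, "ay": 0, "az": 0, "claw": -0.01}, {"dx": 0, "dy": 0, "dz": 0.4, "ax": 0, "ay": 0, "az": 0, "claw": -0.01}, {"dx": 0, "dy": 0, "dz": 0.8, "ax": 0, "ay": 0, "az": 0, "claw": -0.01}, {"dx": 0, "dy": 0, "dz": 1.5, "ax": 0, "ay": 0, "az": 0, "claw": -0.01}, {"dx": 0, "dy": 0, "dz": 2.5, "ax": 0, "ay": 0, "az": 0, "claw": -0.01}, {"dx": 0, "dy": 0, "dz": 4, "ax": 0, "ay": 0, "az": 0, "claw": -0.01}, {"dx": 0, "dy": 0, "dz": 5, "ax": 0, "ay": 0, "az": 0, "claw": -0.01}, {"dx": 0, "dy": 0, "dz": 5, "ax": 0, "ay": 0, "az": 0, "claw": -0.01}]'

```text
clock: 5.12
eef_pos: [465.3, -118.7, 53.2]
tool_rot: [-1.57, -0.003, -0.228]
force: [1.3, -0.3, -1.1]
width: 43.4
```

Run:
```python
from h import *
w=img("wrist");s_=img("side");t=img("top")
save(w,"w4.png");save(s_,"s4.png",(240,150,480,330),3.3);save(t,"t4.png",(280,190,440,320),5)
s=read_state();print(s["clock"],s["eef_pos"],s["tool_rot"],s["force"],s["width"])
```

```text
5.2667 [ 463.99337747 -118.78059188   51.21042537] [-1.57085816e+00  6.20473059e-05 -2.28185524e-01] [ 0.7370693   0.45301168 -1.35671757] 43.315689219317015
```

View pics/w4.png

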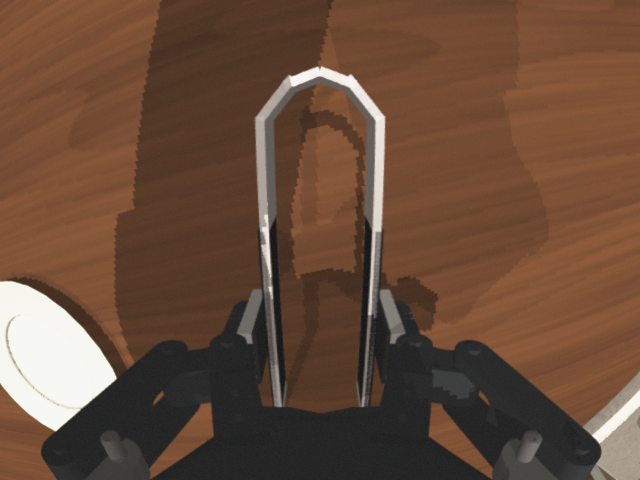

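View pics/s4.png

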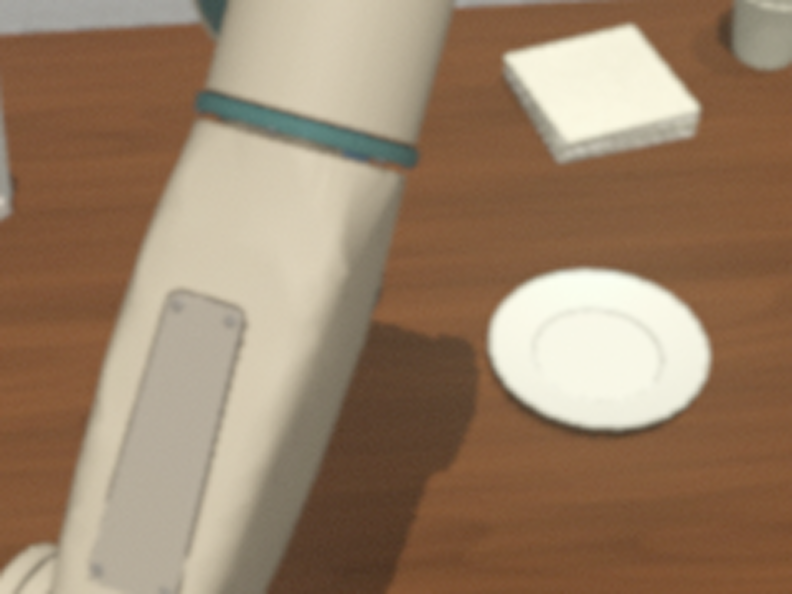

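View pics/t4.png

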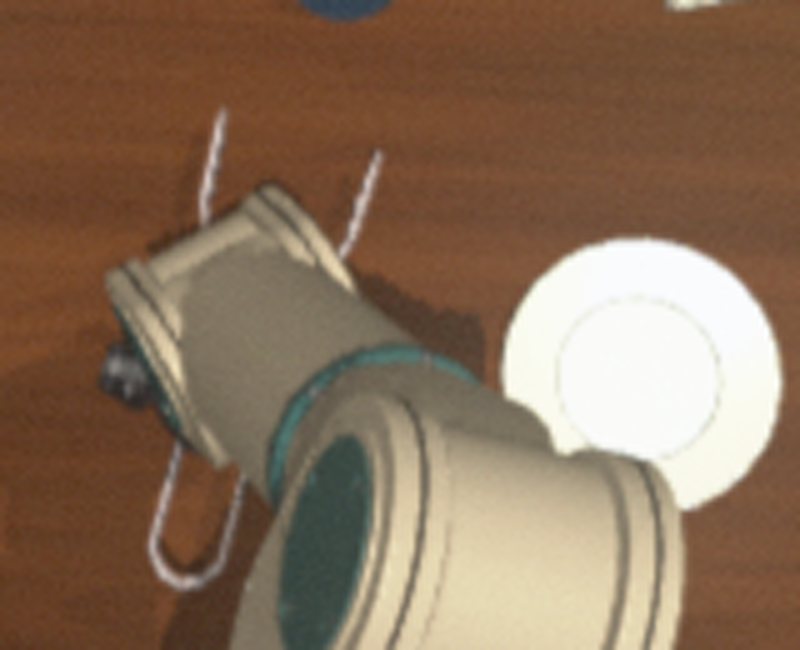

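Run:
```python
from h import *
t=img("top");w=img("wrist");s=read_state()
P=lambda u,v:(u/5+280-.4,v/5+190-.4)
zt=51.3+10.1+12
a=onz(t,*P(222,110),zt);b=onz(t,*P(378,152),zt);c=onz(t,*P(185,588),zt)
print(a,b,c); m=(a+b)/2; print("mid",m,"yaw",np.arctan2(*(m-c)[1::-1]),np.linalg.norm((a-b)[:2]),np.linalg.norm((m-c)[:2]))
print("tip from tcp",m-s["eef_pos"], s["eef_pos"])
d=m[:2]-s["eef_pos"][:2]; y=s["tool_rot"][2]; print("along",d@[np.cos(y),np.sin(y)],"left",d@[-np.sin(y),np.cos(y)])
for p in [(320,67),(258,120),(384,120)]: print(onz(w,*p,zt))
```

```text
[ 638.37423411 -109.46956294   73.4       ] [ 617.88274653 -197.85600638   73.4       ] [370.2733151  -99.83323857  73.4       ]
mid [ 628.12849032 -153.66278466   73.4       ] yaw -0.20580315685603873 90.73072493556425 263.41395448460486
tip from tcp [164.4478131  -35.06011655  22.60345152] [ 463.68067722 -118.60266811   50.79654848]
along 168.11710596353637 left 2.988927417448143
[371.46372882 -96.93697545  73.4       ]
[ 383.39752342 -120.16721256   73.4       ]
[392.57839392 -80.75629315  73.4       ]
```

>>> servo_tool --increments '[{"dx": 0, "dy": 1, "dz": 0.5, "ax": 0, "ay": 0, "az": 0.03, "claw": -0.01}, {"dx": -0.2, "dy": 3, "dz": 1, "ax": 0, "ay": 0, "az": 0.08, "claw": -0.01}, {"dx": -0.5, "dy": 5, "dz": 1, "ax": 0, "ay": 0, "az": 0.14, "claw": -0.01}, {"dx": -0.9, "dy": 7.5, "dz": 1, "ax": 0, "ay": 0, "az": 0.2, "claw": -0.01}, {"dx": -1.4, "dy": 10, "dz": 1, "ax": 0, "ay": 0, "az": 0.27, "claw": -0.01}, {"dx": -2, "dy": 12.5, "dz": 1, "ax": 0, "ay": 0, "az": 0.34, "claw": -0.01}, {"dx": -2.6, "dy": 15, "dz": 1, "ax": 0, "ay": 0, "az": 0.41, "claw": -0.01}, {"dx": -3.2, "dy": 17, "dz": 1, "ax": 0, "ay": 0, "az": 0.47, "claw": -0.01}]'

```text
clock: 6.03
eef_pos: [431.5, 54.5, 61.4]
tool_rot: [-1.569, -0.0, 0.249]
force: [-0.2, -0.8, -0.8]
width: 43.1
```

>>> servo_tool --increments '[{"dx": -0.7, "dy": 2, "dz": 0, "ax": 0, "ay": 0, "az": 0.06, "claw": -0.01}, {"dx": -1.5, "dy": 4, "dz": 0, "ax": 0, "ay": 0, "az": 0.12, "claw": -0.01}, {"dx": -2.3, "dy": 6, "dz": 0, "ax": 0, "ay": 0, "az": 0.18, "claw": -0.01}, {"dx": -3.2, "dy": 8.5, "dz": 0, "ax": 0, "ay": 0, "az": 0.24, "claw": -0.01}, {"dx": -4.1, "dy": 11, "dz": 0, "ax": 0, "ay": 0, "az": 0.3, "claw": -0.01}, {"dx": -4.8, "dy": 13, "dz": 0, "ax": 0, "ay": 0, "az": 0.35, "claw": -0.01}, {"dx": -5.3, "dy": 14.3, "dz": 0, "ax": 0, "ay": 0, "az": 0.388, "claw": -0.01}, {"dx": -5.4, "dy": 14.8, "dz": 0, "ax": 0, "ay": 0, "az": 0.388, "claw": -0.01}]'

```text
clock: 6.7
eef_pos: [376.5, 202.9, 61.5]
tool_rot: [-1.568, -0.001, 0.637]
force: [0.0, 0.0, -1.4]
width: 43.0
```

Run:
```python
from h import *
w=img("wrist");s_=img("side");t=img("top")
save(w,"w5.png");save(s_,"s5.png",(40,110,250,290),3.5);save(t,"t5.png",(80,95,270,330),3)
s=read_state();print(s["clock"],s["eef_pos"],s["tool_rot"],s["force"],s["width"],s["qpos"])
```

```text
6.85 [377.98908676 199.15533954  61.21296047] [-1.57138818e+00  7.61495184e-04  6.30316121e-01] [ 0.0916594  -0.1609165  -0.37019919] 43.11980936403596 [-0.15954754  0.70732968 -0.57496376  2.24725562  0.95206486  0.44945607
  0.68174689]
```

View pics/w5.png

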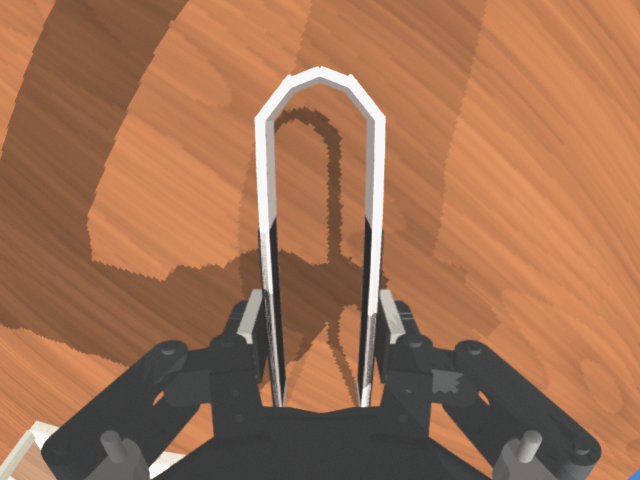

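View pics/s5.png

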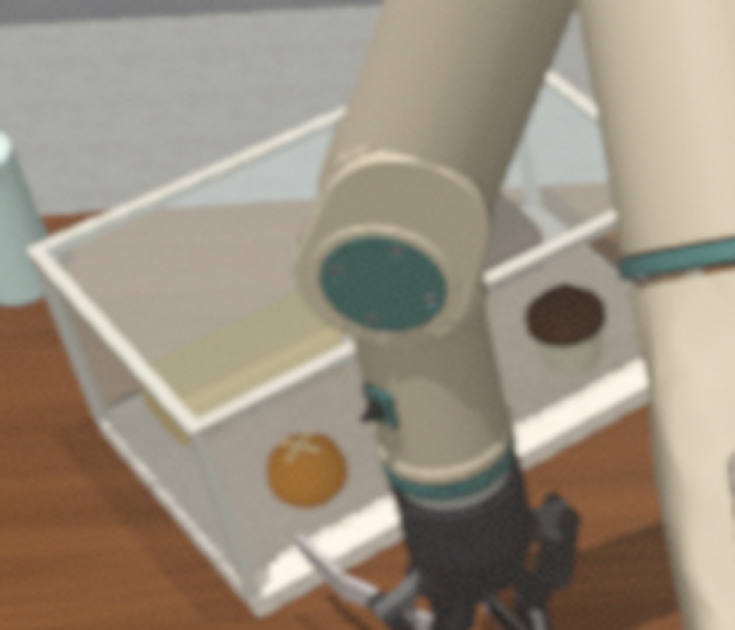

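View pics/t5.png

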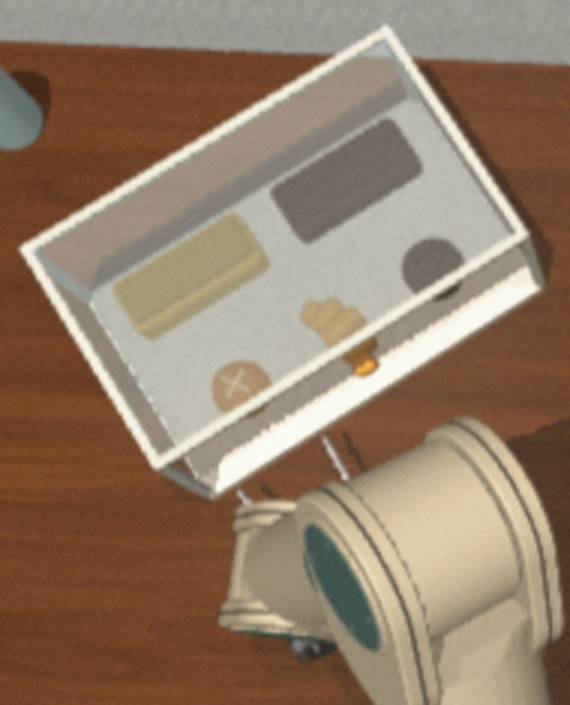

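Run:
```python
from h import *
t=img("top");s_=img("side");s=read_state()
P=lambda u,v:(u/3+80-.33,v/3+95-.33)
save(t,"t6.png",(125,200,215,275),8)
yaw=.63;X=np.array([np.cos(yaw),np.sin(yaw)]);Y=np.array([-X[1],X[0]])
zt=83.3
a=onz(t,*P(239,491),zt);b=onz(t,*P(323,437),zt);m=(a+b)/2
d=(m-s["eef_pos"])[:2];print(a,b,m,"along",d@X,"left",d@Y,"gap",np.linalg.norm(a-b))
S=lambda u,v:(u/3.5+40-.36,v/3.5+110-.36)
print("side tipL",onz(s_,*S(298,538),zt))
```

```text
[484.76142944 336.88158983  83.3       ] [538.1817243  264.59278668  83.3       ] [511.47157687 300.73718825  83.3       ] along 168.04429543315504 left 4.539267245308293 gap 89.88547692894856
side tipL [477.79941811 335.59649785  83.3       ]
```

View pics/t6.png

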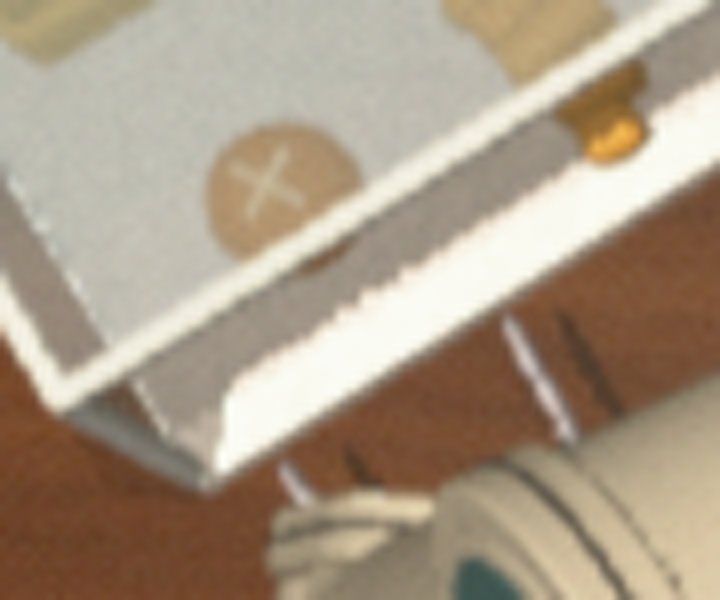

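>>> servo_tool --increments '[{"dx": 0, "dy": 0, "dz": -1, "ax": 0, "ay": 0, "az": 0, "claw": -0.01}, {"dx": 0, "dy": 0, "dz": -2, "ax": 0, "ay": 0, "az": 0, "claw": -0.01}, {"dx": 0.1, "dy": -0.1, "dz": -3, "ax": 0, "ay": 0, "az": 0, "claw": -0.01}, {"dx": 0.1, "dy": -0.1, "dz": -3.2, "ax": 0, "ay": 0, "az": 0, "claw": -0.01}, {"dx": 0.9, "dy": 0.45, "dz": -3.2, "ax": 0, "ay": 0, "az": 0, "claw": -0.01}, {"dx": 2, "dy": 1.3, "dz": -3.2, "ax": 0, "ay": 0, "az": 0, "claw": -0.01}, {"dx": 3, "dy": 2, "dz": -3.2, "ax": 0, "ay": 0, "az": 0, "claw": -0.01}, {"dx": 3, "dy": 2, "dz": -3.2, "ax": 0, "ay": 0, "az": 0, "claw": -0.01}]'

```text
clock: 7.62
eef_pos: [410.8, 220.6, 29.7]
tool_rot: [-1.57, -0.003, 0.628]
force: [0.0, 1.1, -0.4]
width: 43.2
```

Run:
```python
from h import *
s_=img("side");t=img("top")
save(s_,"s7.png",(80,190,240,310),5);save(t,"t7.png",(110,180,230,290),6)
s=read_state();print(s["clock"],s["eef_pos"],s["tool_rot"],s["force"],s["width"])
```

```text
7.7167 [408.12691657 218.46266728  29.35711503] [-1.57111371e+00  5.60200342e-04  6.28486436e-01] [ 0.23064118 -0.82652305 -0.26181928] 43.33786191294399
```

View pics/s7.png

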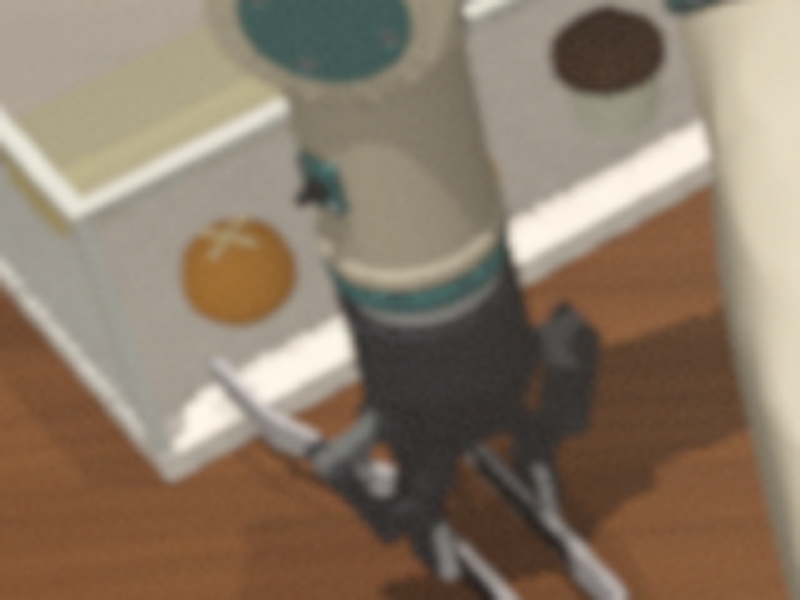

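View pics/t7.png

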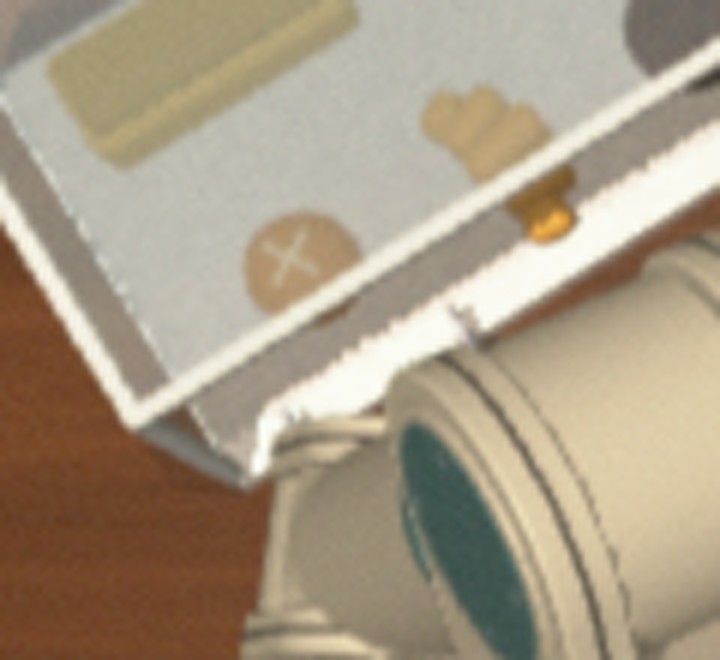

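Run:
```python
from h import *
t=img("top");s_=img("side")
P=lambda u,v:(u/6+110-.42,v/6+180-.42)
S=lambda u,v:(u/5+80-.4,v/5+190-.4)
yaw=.63;X=np.array([np.cos(yaw),np.sin(yaw)]);Y=np.array([-X[1],X[0]])
a=onz(t,*P(291,414),51);b=onz(t,*P(459,315),51);m=(a+b)/2
# roll silhouette: left edge etc: centre by cross
r=onz(t,*P(290,257),62)
print(a,b,m,r,"roll rel",(r-m)[:2]@X,(r-m)[:2]@Y,np.linalg.norm(a-b))
print(two(t,P(291,414),s_,S(213,359)),two(t,P(290,257),s_,S(231,238)))
print("front x of m",(m[:2]-[601.5,231.5])@X)
```

```text
[517.1091217  352.15313378  51.        ] [567.69130394 277.76702673  51.        ] [542.40021282 314.96008026  51.        ] [589.87976717 356.77223079  62.        ] roll rel 62.998195302644724 5.813037261261793 89.95471127896384
(array([517.35939837, 353.37963922,  49.34926606]), np.float64(1.4606971256556052)) (array([590.90024976, 355.79898733,  57.40249724]), np.float64(4.437818129578711))
front x of m 1.4158150063030692
```

>>> servo_tool --increments '[{"dx": 0.7, "dy": 0.6, "dz": 0, "ax": 0, "ay": 0, "az": 0, "claw": -0.01}, {"dx": 1.6, "dy": 1.3, "dz": 0, "ax": 0, "ay": 0, "az": 0, "claw": -0.01}, {"dx": 2.6, "dy": 2.1, "dz": 0, "ax": 0, "ay": 0, "az": 0, "claw": -0.01}, {"dx": 3.6, "dy": 2.8, "dz": 0, "ax": 0, "ay": 0, "az": 0, "claw": -0.01}, {"dx": 4.6, "dy": 3.6, "dz": 0, "ax": 0, "ay": 0, "az": 0, "claw": -0.01}, {"dx": 4.8, "dy": 3.7, "dz": 0, "ax": 0, "ay": 0, "az": 0, "claw": -0.01}, {"dx": 4.8, "dy": 3.7, "dz": 0, "ax": 0, "ay": 0, "az": 0, "claw": -0.01}]'

```text
clock: 8.4
eef_pos: [456.5, 256.8, 29.3]
tool_rot: [-1.57, -0.0, 0.63]
force: [-0.9, -0.8, -0.9]
width: 43.1
```

Run:
```python
from h import *
s_=img("side");t=img("top")
save(s_,"s8.png",(80,190,240,310),5);save(t,"t8.png",(110,180,230,290),6)
s=read_state();print(s["clock"],s["eef_pos"],s["tool_rot"],s["force"],s["width"])
```

```text
8.5 [455.3052903  255.65649032  29.12776263] [-1.5711447   0.00158213  0.63038622] [ 0.37200226 -0.17347583 -0.67575902] 43.48152345925759
```

View pics/s8.png

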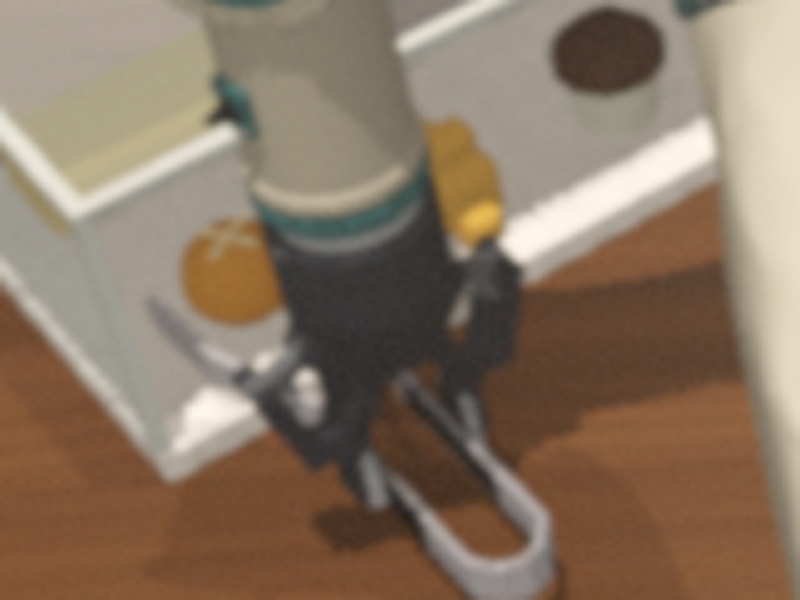

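View pics/t8.png

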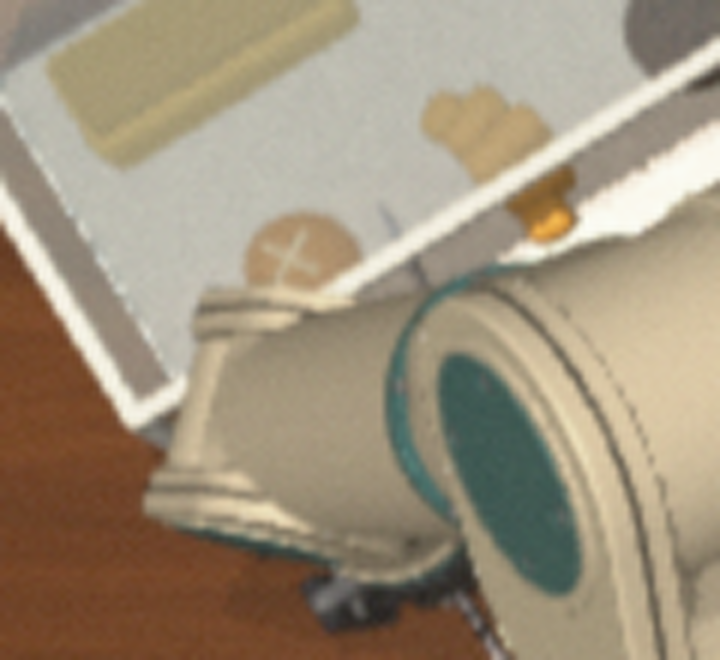

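Run:
```python
from h import *
t=img("top");s_=img("side");s=read_state()
P=lambda u,v:(u/6+110-.42,v/6+180-.42)
S=lambda u,v:(u/5+80-.4,v/5+190-.4)
yaw=.63;X=np.array([np.cos(yaw),np.sin(yaw)]);Y=np.array([-X[1],X[0]])
f=lambda p:np.round([(p[:2]-s["eef_pos"][:2])@X,(p[:2]-s["eef_pos"][:2])@Y],1)
print("Rtip top",f(onz(t,*P(383,207),51)),"Ltip side",f(onz(s_,*S(150,300),51)))
print("roll top ctr (z45)",f(onz(t,*P(303,267),40)),"edges at z36",f(onz(t,*P(246,262),36)),f(onz(t,*P(360,250),36)))
print("cross",f(onz(t,*P(290,257),62)))
print("roll side ctr",f(onz(s_,*S(239,270),40)),"cross",f(onz(s_,*S(231,238),62)), "Ledge",f(onz(s_,*S(183,270),36)))
```

```text
Rtip top [168.7 -45.4] Ltip side [161.4  47.3]
roll top ctr (z45) [168.3   2.2] edges at z36 [186.8  23.9] [161.7 -24.3]
cross [168.3   2.5]
roll side ctr [162.7   1.6] cross [162.   1.] Ledge [185.  21.]
```

>>> servo_tool --increments '[{"dx": 0.6, "dy": 0.5, "dz": 0, "ax": 0, "ay": 0, "az": 0, "claw": -0.01}, {"dx": 1.2, "dy": 0.95, "dz": 0, "ax": 0, "ay": 0, "az": 0, "claw": -0.01}, {"dx": 1.8, "dy": 1.4, "dz": 0, "ax": 0, "ay": 0, "az": 0, "claw": -0.01}, {"dx": 2.2, "dy": 1.7, "dz": 0, "ax": 0, "ay": 0, "az": 0, "claw": -0.01}, {"dx": 2.2, "dy": 1.7, "dz": 0, "ax": 0, "ay": 0, "az": 0, "claw": -0.01}, {"dx": 2.2, "dy": 1.7, "dz": 0, "ax": 0, "ay": 0, "az": 0, "claw": -0.01}]'

```text
clock: 9.1
eef_pos: [478.3, 273.7, 29.2]
tool_rot: [-1.571, 0.0, 0.63]
force: [-1.0, -0.5, -1.5]
width: 43.4
```

Run:
```python
from h import *
s_=img("side");t=img("top")
save(s_,"s9.png",(80,190,240,310),5);save(t,"t9.png",(110,180,230,290),6)
s=read_state();print(s["clock"],s["eef_pos"],s["tool_rot"],s["force"],s["width"])
```

```text
9.2 [477.78787257 273.09406068  29.14596638] [-1.57088718e+00  8.23853500e-04  6.30261648e-01] [-1.07472931  0.60801301 -1.06411556] 43.29739369408209
```

View pics/s9.png

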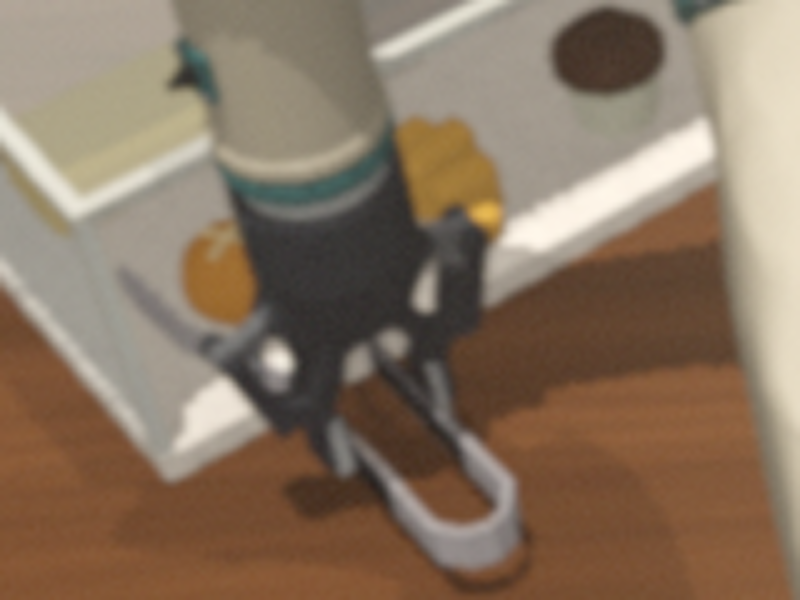

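View pics/t9.png

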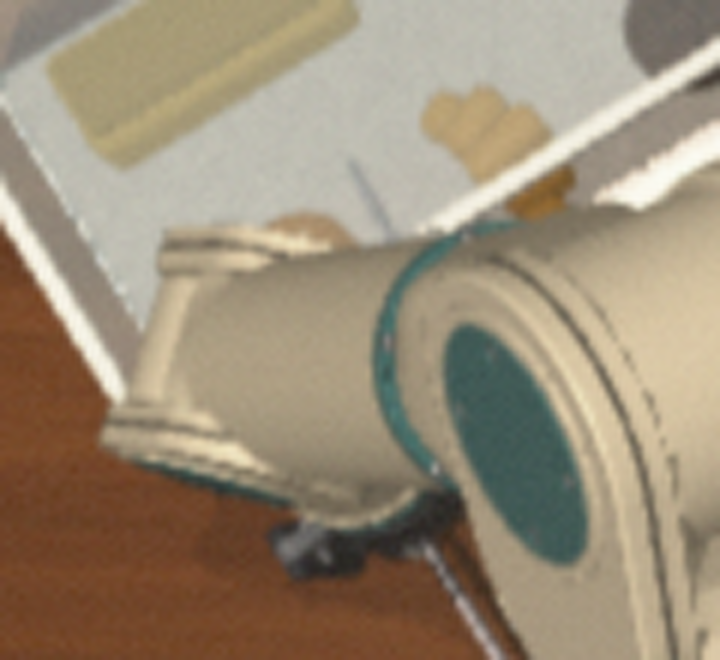

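>>> servo_tool --increments '[{"dx": 0, "dy": 0, "dz": 0, "ax": 0, "ay": 0, "az": 0, "claw": 0.03}, {"dx": 0, "dy": 0, "dz": 0, "ax": 0, "ay": 0, "az": 0, "claw": 0.06}, {"dx": 0, "dy": 0, "dz": 0, "ax": 0, "ay": 0, "az": 0, "claw": 0.09}, {"dx": 0, "dy": 0, "dz": 0, "ax": 0, "ay": 0, "az": 0, "claw": 0.12}, {"dx": 0, "dy": 0, "dz": 0, "ax": 0, "ay": 0, "az": 0, "claw": 0.15}, {"dx": 0, "dy": 0, "dz": 0, "ax": 0, "ay": 0, "az": 0, "claw": 0.18}, {"dx": 0, "dy": 0, "dz": 0, "ax": 0, "ay": 0, "az": 0, "claw": 0.2}, {"dx": 0, "dy": 0, "dz": 0, "ax": 0, "ay": 0, "az": 0, "claw": 0.2}]'

```text
clock: 9.87
eef_pos: [478.1, 273.4, 29.3]
tool_rot: [-1.571, 0.0, 0.63]
force: [-0.4, 0.5, -1.6]
width: 34.5
```

>>> servo_tool --increments '[{"dx": 0, "dy": 0, "dz": 0, "ax": 0, "ay": 0, "az": 0, "claw": 0.23}, {"dx": 0, "dy": 0, "dz": 0, "ax": 0, "ay": 0, "az": 0, "claw": 0.26}, {"dx": 0, "dy": 0, "dz": 0, "ax": 0, "ay": 0, "az": 0, "claw": 0.28}, {"dx": 0, "dy": 0, "dz": 0, "ax": 0, "ay": 0, "az": 0, "claw": 0.3}, {"dx": 0, "dy": 0, "dz": 0, "ax": 0, "ay": 0, "az": 0, "claw": 0.3}, {"dx": 0, "dy": 0, "dz": 0, "ax": 0, "ay": 0, "az": 0, "claw": 0.3}]'

```text
clock: 10.37
eef_pos: [478.2, 273.3, 29.3]
tool_rot: [-1.571, 0.0, 0.63]
force: [-0.0, -0.1, -0.6]
width: 30.5
```

Run:
```python
from h import *
s_=img("side");t=img("top")
save(s_,"s10.png",(80,190,240,310),5);save(t,"t10.png",(110,180,230,290),6)
s=read_state();print(s["clock"],s["eef_pos"],s["tool_rot"],s["force"],s["width"])
```

```text
10.4667 [478.15244115 273.38959203  29.29218865] [-1.57081335e+00  8.43994703e-05  6.30137698e-01] [ 1.39371078 -0.62414466 -1.25212539] 30.920405068278843
```

View pics/s10.png

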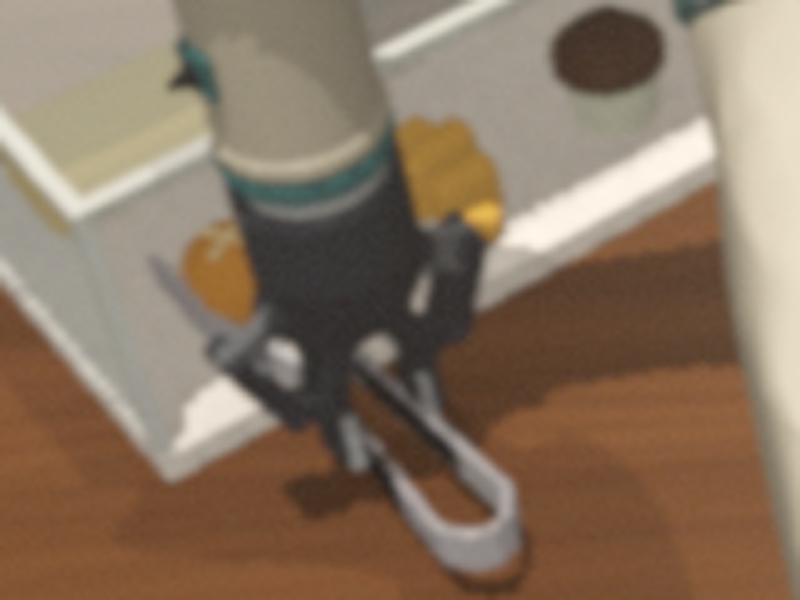

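View pics/t10.png

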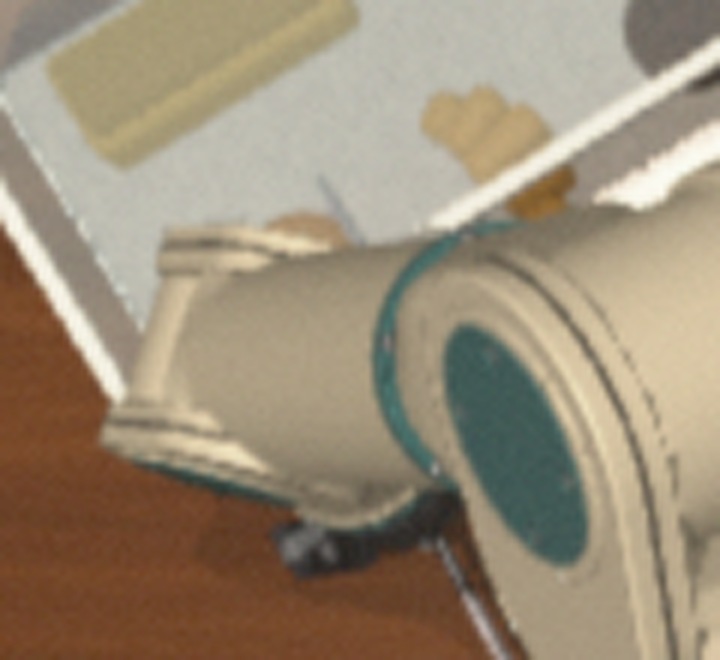

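>>> servo_tool --increments '[{"dx": 0, "dy": 0, "dz": 0, "ax": 0, "ay": 0, "az": 0, "claw": 0.33}, {"dx": 0, "dy": 0, "dz": 0, "ax": 0, "ay": 0, "az": 0, "claw": 0.36}, {"dx": 0, "dy": 0, "dz": 0, "ax": 0, "ay": 0, "az": 0, "claw": 0.36}, {"dx": 0, "dy": 0, "dz": 0, "ax": 0, "ay": 0, "az": 0, "claw": 0.36}, {"dx": 0, "dy": 0, "dz": 0, "ax": 0, "ay": 0, "az": 0, "claw": 0.36}]'

```text
clock: 10.88
eef_pos: [478.2, 273.4, 29.3]
tool_rot: [-1.571, 0.0, 0.63]
force: [0.7, -0.1, -1.0]
width: 29.8
```

Run:
```python
from h import *
s_=img("side");t=img("top")
save(s_,"s11.png",(80,190,240,310),5);save(t,"t11.png",(110,180,230,290),6)
s=read_state();print(s["clock"],s["eef_pos"],s["tool_rot"],s["force"],s["width"])
```

```text
10.9833 [478.10157074 273.41887473  29.30384427] [-1.57075711e+00  9.21278865e-05  6.30238620e-01] [ 0.84091553 -0.50606113  0.17919805] 29.851529668527036
```

View pics/s11.png

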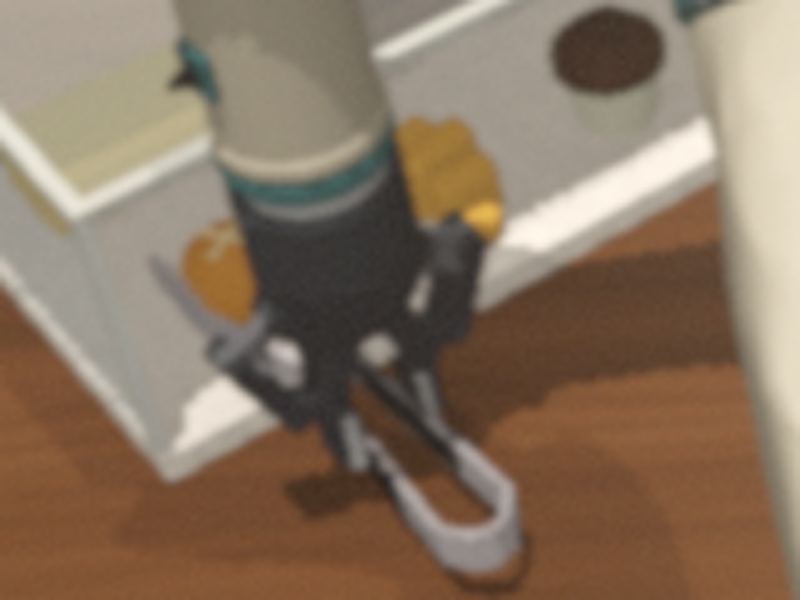

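View pics/t11.png

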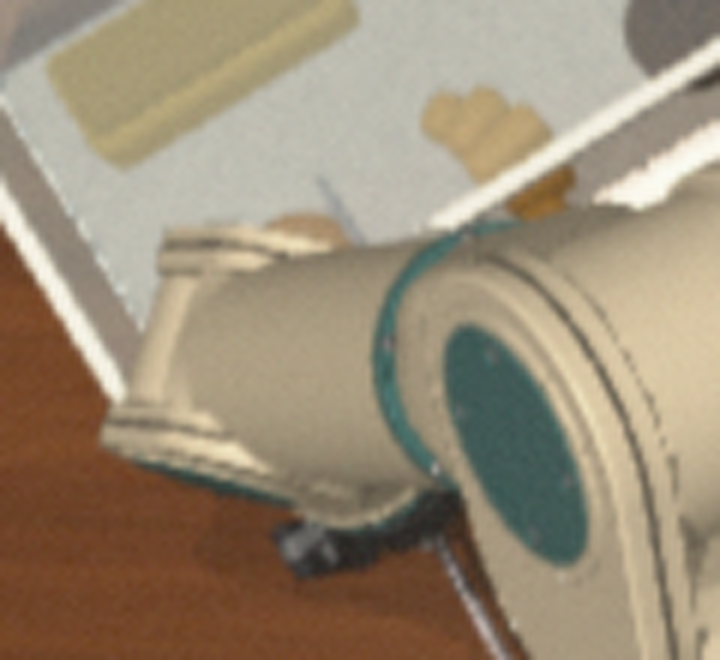

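>>> servo_tool --increments '[{"dx": 0, "dy": 0, "dz": 0.2, "ax": 0, "ay": 0, "az": 0, "claw": 0.38}, {"dx": 0, "dy": 0, "dz": 0.6, "ax": 0, "ay": 0, "az": 0, "claw": 0.38}, {"dx": 0, "dy": 0, "dz": 1.1, "ax": 0, "ay": 0, "az": 0, "claw": 0.38}, {"dx": 0, "dy": 0, "dz": 1.7, "ax": 0, "ay": 0, "az": 0, "claw": 0.38}, {"dx": 0, "dy": 0, "dz": 2.3, "ax": 0, "ay": 0, "az": 0, "claw": 0.38}, {"dx": 0, "dy": 0, "dz": 2.8, "ax": 0, "ay": 0, "az": 0, "claw": 0.38}, {"dx": 0, "dy": 0, "dz": 3, "ax": 0, "ay": 0, "az": 0, "claw": 0.38}, {"dx": 0, "dy": 0, "dz": 3, "ax": 0, "ay": 0, "az": 0, "claw": 0.38}]'

```text
clock: 11.65
eef_pos: [478.6, 273.6, 60.1]
tool_rot: [-1.571, -0.001, 0.63]
force: [0.3, -0.7, -1.4]
width: 29.7
```

Run:
```python
from h import *
s_=img("side");t=img("top")
save(s_,"s12.png",(80,190,240,310),5);save(t,"t12.png",(110,180,230,290),6)
s=read_state();print(s["clock"],s["eef_pos"],s["tool_rot"],s["force"],s["width"])
```

```text
11.75 [478.20206606 273.26335941  59.40110155] [-1.57097123e+00 -1.03733225e-05  6.29988208e-01] [-0.4995798   0.70052515 -1.33967911] 29.800935359548358
```

View pics/s12.png

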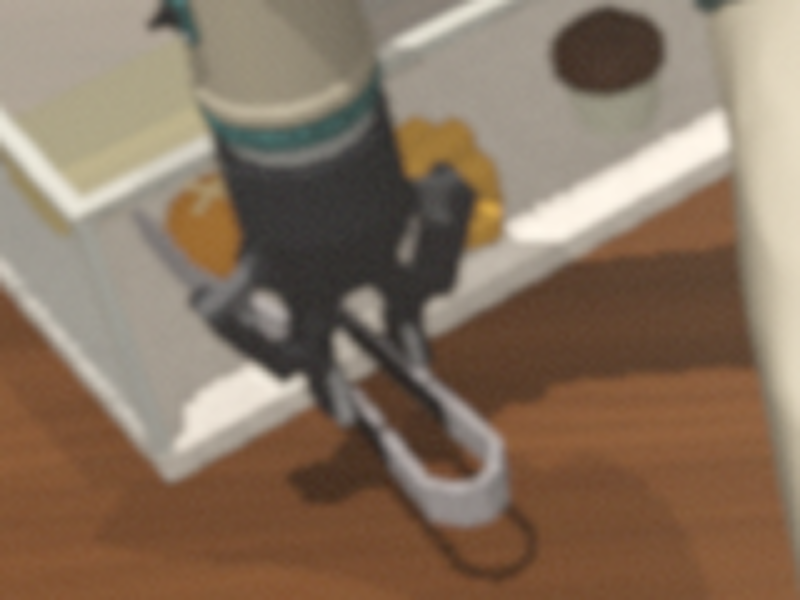

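View pics/t12.png

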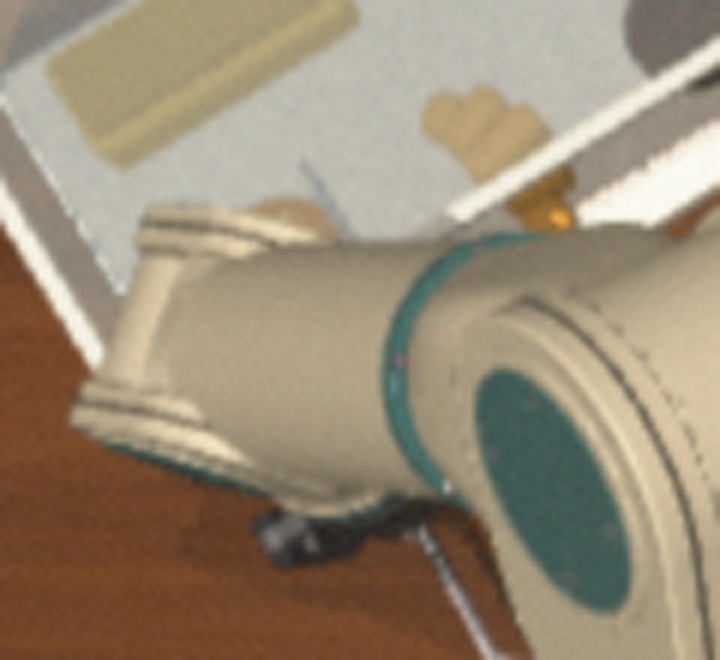

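>>> servo_tool --increments '[{"dx": -0.4, "dy": -0.3, "dz": 0, "ax": 0, "ay": 0, "az": 0, "claw": 0.38}, {"dx": -1.4, "dy": -1, "dz": 0, "ax": 0, "ay": 0, "az": 0, "claw": 0.38}, {"dx": -2.7, "dy": -2, "dz": 0, "ax": 0, "ay": 0, "az": 0, "claw": 0.38}, {"dx": -4.2, "dy": -3.1, "dz": 0, "ax": 0, "ay": 0, "az": 0, "claw": 0.38}, {"dx": -5.8, "dy": -4.2, "dz": 0, "ax": 0, "ay": 0, "az": 0, "claw": 0.38}, {"dx": -7.4, "dy": -5.4, "dz": 0, "ax": 0, "ay": 0, "az": 0, "claw": 0.38}, {"dx": -9, "dy": -6.6, "dz": 0, "ax": 0, "ay": 0, "az": 0, "claw": 0.38}, {"dx": -10.1, "dy": -7.4, "dz": 0, "ax": 0, "ay": 0, "az": 0, "claw": 0.38}]'

```text
clock: 12.42
eef_pos: [374.8, 197.5, 59.2]
tool_rot: [-1.571, 0.003, 0.63]
force: [0.4, -0.6, -2.3]
width: 30.1
```

>>> servo_tool --increments '[{"dx": 0, "dy": 0, "dz": 0.2, "ax": 0, "ay": 0, "az": 0, "claw": 0.38}, {"dx": 0, "dy": -0.5, "dz": 0.8, "ax": 0, "ay": 0, "az": 0, "claw": 0.38}, {"dx": 0, "dy": -1, "dz": 1.8, "ax": 0, "ay": 0, "az": -0.02, "claw": 0.38}, {"dx": 0.2, "dy": -2, "dz": 3, "ax": 0, "ay": 0, "az": -0.05, "claw": 0.38}, {"dx": 0.5, "dy": -3, "dz": 4.2, "ax": 0, "ay": 0, "az": -0.08, "claw": 0.38}, {"dx": 0.8, "dy": -4, "dz": 5.5, "ax": 0, "ay": 0, "az": -0.12, "claw": 0.38}, {"dx": 1.2, "dy": -5, "dz": 6.8, "ax": 0, "ay": 0, "az": -0.16, "claw": 0.38}, {"dx": 1.5, "dy": -6, "dz": 8, "ax": 0, "ay": 0, "az": -0.2, "claw": 0.38}]'

```text
clock: 13.08
eef_pos: [393.5, 139.6, 140.6]
tool_rot: [-1.57, -0.002, 0.428]
force: [-0.3, -0.9, -1.1]
width: 30.0
```

Run:
```python
from h import *
s_=img("side");t=img("top")
save(s_,"s13.png");save(t,"t13.png")
s=read_state();print(s["clock"],s["eef_pos"],s["tool_rot"],s["force"],s["width"],s["qpos"])
```

```text
13.1833 [394.45182156 138.63541392 140.85617545] [-1.57150103 -0.00364628  0.42608278] [ 0.53735111 -0.35732769 -1.47211336] 29.742920902399824 [ 0.11442106  0.55690169 -0.7404298   2.21653147  0.68263168  0.60274457
  0.86271157]
```

View pics/s13.png

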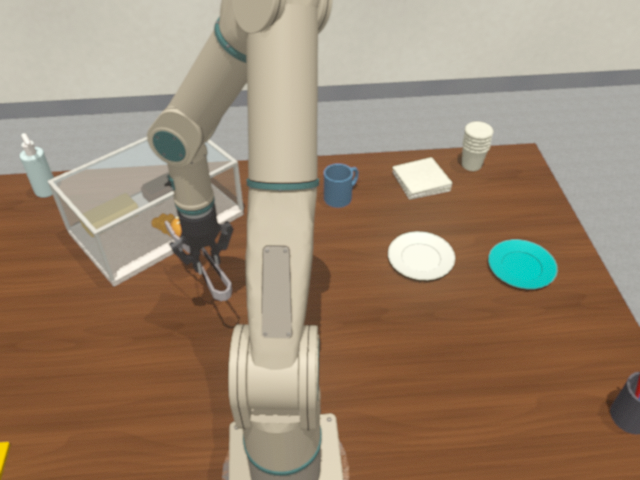

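View pics/t13.png

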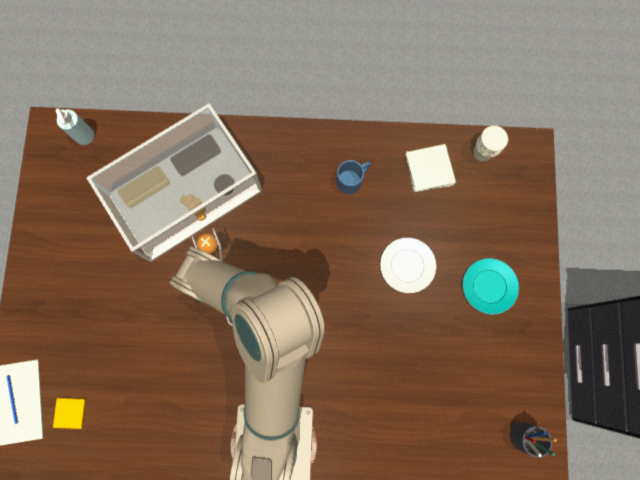

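>>> servo_tool --increments '[{"dx": 0.3, "dy": -0.8, "dz": 0.4, "ax": 0, "ay": 0, "az": -0.02, "claw": 0.38}, {"dx": 0.8, "dy": -2, "dz": 0.8, "ax": 0, "ay": 0, "az": -0.06, "claw": 0.38}, {"dx": 1.3, "dy": -4, "dz": 1.2, "ax": 0, "ay": 0, "az": -0.11, "claw": 0.38}, {"dx": 1.8, "dy": -6, "dz": 1.6, "ax": 0, "ay": 0, "az": -0.16, "claw": 0.38}, {"dx": 2.2, "dy": -8, "dz": 2, "ax": 0, "ay": 0, "az": -0.21, "claw": 0.38}, {"dx": 2.6, "dy": -10, "dz": 2.4, "ax": 0, "ay": 0, "az": -0.26, "claw": 0.38}, {"dx": 3, "dy": -12, "dz": 2.8, "ax": 0, "ay": 0, "az": -0.31, "claw": 0.38}, {"dx": 3.2, "dy": -14, "dz": 3, "ax": 0, "ay": 0, "az": -0.36, "claw": 0.38}]'

```text
clock: 13.85
eef_pos: [425.4, -0.6, 169.4]
tool_rot: [-1.57, -0.001, 0.07]
force: [-0.5, 0.3, -1.8]
width: 29.9
```

>>> servo_tool --increments '[{"dx": 0.2, "dy": -2, "dz": 0.2, "ax": 0, "ay": 0, "az": -0.05, "claw": 0.38}, {"dx": 0.3, "dy": -4, "dz": 0.5, "ax": 0, "ay": 0, "az": -0.1, "claw": 0.38}, {"dx": 0.3, "dy": -6, "dz": 0.8, "ax": 0, "ay": 0, "az": -0.15, "claw": 0.38}, {"dx": 0.3, "dy": -8, "dz": 1.1, "ax": 0, "ay": 0, "az": -0.2, "claw": 0.38}, {"dx": 0.2, "dy": -10, "dz": 1.4, "ax": 0, "ay": 0, "az": -0.25, "claw": 0.38}, {"dx": 0, "dy": -12, "dz": 1.7, "ax": 0, "ay": 0, "az": -0.3, "claw": 0.38}, {"dx": -0.3, "dy": -14, "dz": 1.9, "ax": 0, "ay": 0, "az": -0.35, "claw": 0.38}, {"dx": -0.6, "dy": -16, "dz": 2, "ax": 0, "ay": 0, "az": -0.4, "claw": 0.38}]'

```text
clock: 14.52
eef_pos: [418.9, -160.9, 189.2]
tool_rot: [-1.57, -0.001, -0.33]
force: [0.0, 0.3, -0.9]
width: 30.0
```

>>> servo_tool --increments '[{"dx": -0.4, "dy": -2, "dz": 0, "ax": 0, "ay": 0, "az": -0.05, "claw": 0.38}, {"dx": -0.8, "dy": -4, "dz": 0, "ax": 0, "ay": 0, "az": -0.1, "claw": 0.38}, {"dx": -1.3, "dy": -6, "dz": 0, "ax": 0, "ay": 0, "az": -0.15, "claw": 0.38}, {"dx": -1.8, "dy": -8, "dz": 0, "ax": 0, "ay": 0, "az": -0.2, "claw": 0.38}, {"dx": -2.3, "dy": -9.8, "dz": 0, "ax": 0, "ay": 0, "az": -0.24, "claw": 0.38}, {"dx": -2.6, "dy": -11, "dz": 0, "ax": 0, "ay": 0, "az": -0.27, "claw": 0.38}, {"dx": -2.7, "dy": -11.5, "dz": 0, "ax": 0, "ay": 0, "az": -0.284, "claw": 0.38}, {"dx": -2.7, "dy": -11.5, "dz": 0, "ax": 0, "ay": 0, "az": -0.284, "claw": 0.38}]'

```text
clock: 15.18
eef_pos: [391.3, -276.1, 189.0]
tool_rot: [-1.57, 0.0, -0.615]
force: [0.1, -0.1, -0.5]
width: 29.6
```

Run:
```python
from h import *
s_=img("side");t=img("top")
save(s_,"s14.png",(370,150,580,310),3.8);save(t,"t14.png",(330,150,530,310),4); save(t,"t14full.png")
s=read_state();print(s["clock"],s["eef_pos"],s["tool_rot"],s["force"],s["width"],s["qpos"])
```

```text
15.2833 [ 391.75403215 -274.38198311  189.20254454] [-1.56977452e+00  2.64667643e-04 -6.11610792e-01] [ 0.62570415  0.95190452 -1.6634505 ] 29.839869689042928 [ 0.94886329  0.4968669  -0.56261212  2.01918974  0.38911665  0.73087771
  1.10554328]
```

View pics/s14.png

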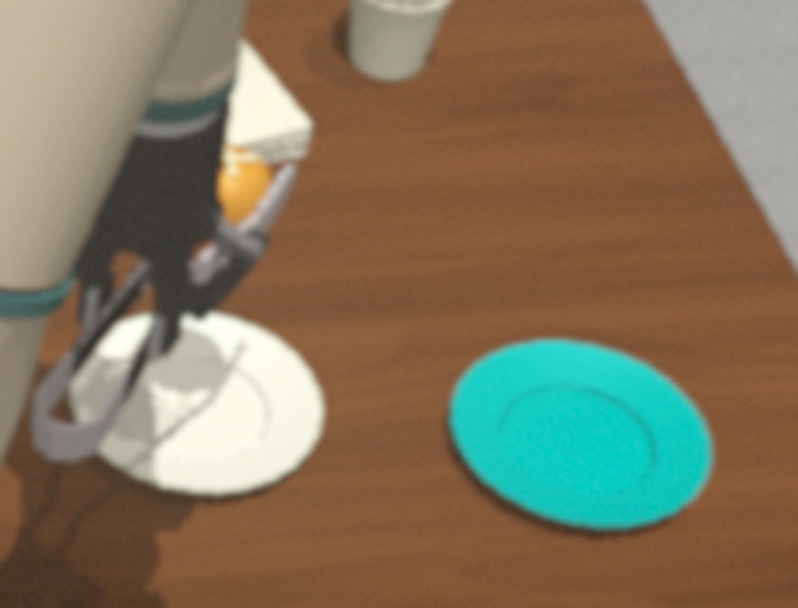

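View pics/t14.png

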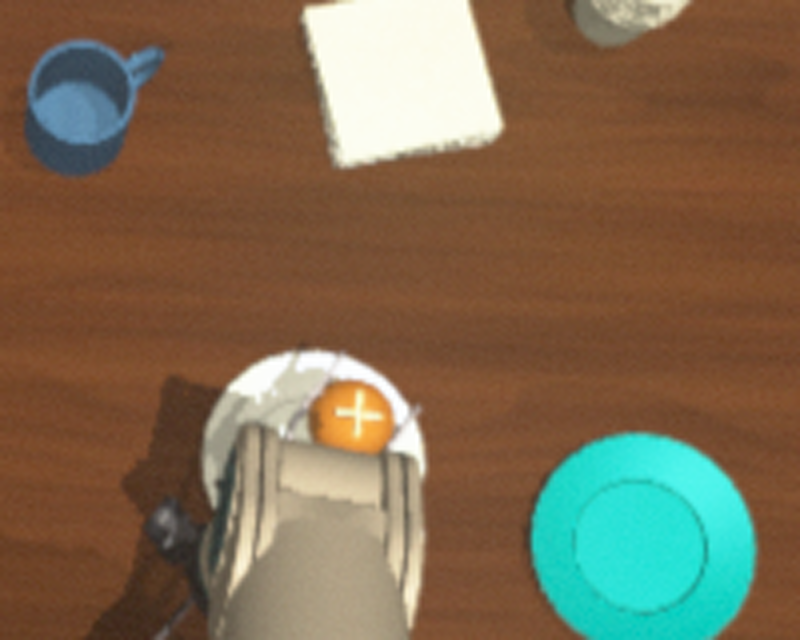

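View pics/t14full.png

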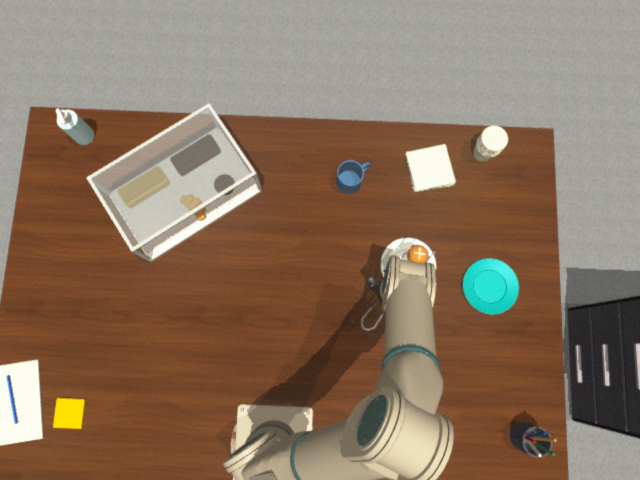

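Run:
```python
from h import *
t=img("top");s_=img("side");s=read_state()
P=lambda u,v:(u/4+330-.375,v/4+150-.375)
S=lambda u,v:(u/3.8+370-.37,v/3.8+150-.37)
print("cross two",two(t,P(358,412),s_,S(245,156)))
print("roll ctr",two(t,P(352,417),s_,S(245,186)))
# plate from first images
for n,im in (("top0",t),("side0",s_)):
    c=cv2.imread(f"pics/{n}.png");m=(c.min(2)>190).astype(np.uint8)
    k,l,st,ce=cv2.connectedComponentsWithStats(m)
    for i in range(1,k):
        if 900<st[i,4]<4000: print(n,st[i],ce[i],onz(im,*(ce[i]),14).round(1), onz(im,st[i,0]+st[i,2]/2-.5,st[i,1]+st[i,3]/2-.5,14).round(1))
print(s["clock"],s["eef_pos"],s["qd"].round(4))
```

```text
cross two (array([ 505.03158582, -357.704163  ,  220.82084608]), np.float64(12.641526259988227))
roll ctr (array([ 505.6122917 , -359.46949776,  197.10725797]), np.float64(15.374384097907841))
top0 [  87  103  168  148 2141] [163.15506773 191.80149463] [692.6 364.3  14. ] [740.3 347.1  14. ]
top0 [ 406  145   49   46 1595] [430.29278997 167.38056426] [ 801.6 -420.    14. ] [ 801.2 -419.1   14. ]
top0 [ 152  184  107   75 1063] [204.11947319 220.80809031] [610.6 237.2  14. ] [610.2 234.6  14. ]
top0 [ 381  238   55   55 2391] [407.84190715 264.94688415] [ 506.1 -356.2   14. ] [ 505.9 -356.6   14. ]
top0 [   0  360   42   85 2962] [ 20.0313977  402.95172181] [ 81.9 696.2  14. ] [ 84.4 695.3  14. ]
side0 [  48  120  188  113 1187] [139.15754002 174.8062342 ] [885.7 363.9  14. ] [879.7 356.7  14. ]
side0 [ 115  206  125   74 1112] [175.61600719 242.29046763] [606.  241.9  14. ] [605.  238.4  14. ]
side0 [ 405  235   50   44 1414] [431.46676096 259.47241867] [ 489.7 -380.9   14. ] [ 499.9 -378.3   14. ]
15.3833 [ 391.73110472 -274.19649125  189.32559471] [-0.001  -0.0021  0.0035 -0.001   0.001   0.0012 -0.0004]
```

>>> servo_tool --increments '[{"dx": 0, "dy": 0, "dz": 0, "ax": 0, "ay": 0, "az": 0, "claw": 0.38}, {"dx": 0, "dy": 0, "dz": 0, "ax": 0, "ay": 0, "az": 0, "claw": 0.38}, {"dx": 0, "dy": 0, "dz": 0, "ax": 0, "ay": 0, "az": 0, "claw": 0.38}, {"dx": 0, "dy": 0, "dz": 0, "ax": 0, "ay": 0, "az": 0, "claw": 0.38}, {"dx": 0, "dy": 0, "dz": 0, "ax": 0, "ay": 0, "az": 0, "claw": 0.38}, {"dx": 0, "dy": 0, "dz": 0, "ax": 0, "ay": 0, "az": 0, "claw": 0.38}, {"dx": 0, "dy": 0, "dz": 0, "ax": 0, "ay": 0, "az": 0, "claw": 0.38}, {"dx": 0, "dy": 0, "dz": 0, "ax": 0, "ay": 0, "az": 0, "claw": 0.38}]'

```text
clock: 16.05
eef_pos: [391.1, -275.6, 189.3]
tool_rot: [-1.571, 0.0, -0.614]
force: [-0.2, 0.2, -0.9]
width: 29.8
```

Run:
```python
from h import *
t=img("top");s_=img("side");s=read_state()
P=lambda u,v:(u/4+330-.375,v/4+150-.375)
a=cv2.imread("pics/t14full.png");d=np.abs(a.astype(int)-t["color"][:,:,::-1]).max(2)
print("changed near roll",(d[240:275,395:440]>40).sum())
print("roll top-view",onz(t,*P(358,412),221).round(1))
for n,im in (("top0",t),):
    a=cv2.imread("pics/top0.png").astype(int);d=np.abs(a-t["color"][:,:,::-1]).max(2)
    print("mug",(d[155:198,330:375]>60).sum(),"croissant",(d[190:225,178:212]>60).sum(),"muffin",(d[170:198,210:240]>60).sum())
print(s["clock"],s["eef_pos"],s["width"],s["force"])
```

```text
changed near roll 20
roll top-view [ 506.2 -351.4  221. ]
mug 0 croissant 0 muffin 0
16.15 [ 391.14169875 -275.60302315  189.30293814] 29.57463556397539 [ 0.84025019  0.53546609 -1.98138838]
```

```bash
python3 -c "
from cell import *
print(finish_job())"
```

```text
the job is handed in; nothing more can be done
None
```

I gripped the tongs by their black grips and reached under the case top through the open front. I closed them on the roll, lifted it 30 mm, drew it straight out and carried it over the white plate. I handed the job in at about 16 s, with the roll still held in the tongs.

**Last checks:**
- **Grip:** it was steady, about 30 mm wide at the grips.
- **Position:** arm pose and top view put the roll within about 5 mm of the plate's middle, at (506, −356).
- **Height:** the roll's centre was about 199 mm above the desk, so its underside was roughly 160 mm above the plate.
- **Other things:** the mug, croissant and muffin showed no change from the first top image.
- **Forces:** force readings stayed within a few newtons, apart from a brief 9 N, probably the fingertips on the desk during the grasp.

**Disagreement:** at the end, the two camera views of the roll missed each other by 12–15 mm. The gripper partly hid the roll in the side view, so I relied on the top view and the arm's own pose.

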